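Reload the axle-pin feeder and start it

ROBOT

A 6-joint arm with a two-finger parallel gripper is mounted at the origin on the work surface. World frame = base frame: x ahead of the robot, y to its left, z up, the work surface at z = 0. Lengths are in mm, angles in rad, forces in N, time in s.
With the tool pointing down it reaches from about 400 to 925 mm from the base axis. Payload 12.5 kg.
Tool frame: the origin (TCP) lies midway between the tips of the shut fingers; the grasp point (between the pads) lies 19 mm behind it; z points along the fingers, y is the direction in which the jaws open and shut (so a half turn about z gives the same grasp; the last joint's range is limited). The gripper opens to 95 mm and grips with 3 to 60 N. Pads are 20 mm wide; open, the fingers measure 119 mm over their backs; the gripper's body (75 mm by 180 mm) begins 59 mm behind the grasp point.
Start: joints at [-1.206, 0.491, 1.559, -0, 1.092, -0.106], TCP at [283.524, -557.011, 214.661] pointing down, gripper open.
Joint ranges: [-3.1, 3.1], [-0.84, 2.19], [0.05, 2.79], [-1.13, 4.28], [0.06, 2.93], [-2.69, 2.69]. Speed limits (rad/s): [2.22, 2.22, 2.79, 3.14, 3.14, 3.14].

INTERFACE

Orientations are given as [roll, pitch, yaw] about the fixed x, y, z axes, in that order (R = Rz(yaw) Ry(pitch) Rx(roll)).
In Python, from cell import env gives the robot as it stands.
- The arm moves only by the tool servo_tool, never from a script. Its argument "plan" is a list of rows, each a list of 7 numbers: the shift along the tool's x, y, z in m, then the turn, a rotation vector about the tool's x, y, z in degrees, then the opening in per cent of the stroke, from 0 (shut) to 100 (fully open). In form: [[dx, dy, dz, wx, wy, wz, jaw], ...]. A call has 1 to 8 rows; each row shifts and turns the pose as measured when the row begins, along the tool's axes as they then stand; what a row does not reach is not made up. A row lasts 1/12 s, in which the tool goes at most 41.7 mm and 7.16 degrees, less where a joint would pass 70% of its speed; a pose out of reach is approached as far as the arm can. A call is refused whole if a number of a shift passes 0.0417 or a number of a turn 7.16, either way. A call with a gripper value outside its range is refused whole. The fingers move at their own pace and stop on an object; the grip force is fixed at half the most. Time passes only in rows, so rows that do not move let the fingers close. It gives the time, the measured TCP pose, the force and the opening at its end, in the units of the state.
- env.state(): the state, without advancing time (a new reading comes with each control period).
- env.read_camera(name): name is "side" or "top" or "wrist"; returns a dict with "img" (384x512x3 uint8, blue, green, red), "intrinsics" (3x3 intrinsics, pixels), "R" (3x3) and "t" (3): a world point X has camera coordinates R X + t. Camera axes: x right, y down, z forward; pixel columns grow to the right and rows downward; lengths in mm; the calibration is good to about 2 mm. A picture is of the moment at which its call begins. There is no depth.
- env.job_done(): hands the job in, once; it reports no verdict.
The state is a dict: "t": time; "joints": joint angles; "qvel": joint speeds; "tau": joint torques, N m; "eef_pos": TCP position; "tcp_rot": TCP orientation; "ft_force": force on the tool from outside, world axes, zero at the start; "moment": the same for the moment, N m; "opening": opening from 0.0 (shut) to 1.0 (fully open).
Only numpy, scipy, OpenCV 4.12 (cv2) and the standard library are available. Lean on these libraries where they do the work, as an engineer would, in place of code of your own. Each camera call takes 0.05 s, during which the arm holds its last target. There are 200 camera calls.

TASK

Get the pin feeder ready and start it: put every rusty axle pin lying on the table into the galvanised tray, and with the long socket extension tighten the nut at the bottom of the feeder's deep bore clockwise right up to its stop, then stand the extension back in its holster. When all that is done, twist the spring-return start key clockwise to its stop and let it spring back; leave the end cap, flange and sleeve where they are.

Things in the scene. Friction and masses are not known exactly. Their poses are not given: they have to be found in the camera images.
- housing: fixed grey feeder housing, block 110 x 110 mm and 75 mm high with a vertical bore 50 mm wide going down its middle; a galvanised funnel on top widens the mouth from 50 mm at 75 mm height to about 90 mm at 98 mm height. Origin: centre of the underside, z up
- bore (a point): centre of the bore's floor, 12 mm above the housing's underside; the nut stands on it. Same axes as the housing
- nut (a joint): angle in rad of the brass hexagon nut on the bore's floor (30 mm across flats, 18 mm high plus a smaller 4 mm lead-in). Starts at 0 to 0.6, grows clockwise seen from above to its hard stop at 2.6 (tight). Stiff (0.25 N m), stays where left, does not rise or sink. At value q a flat faces the angle -q about z in the housing's frame (0 = its x), the others every 60 degrees
- holster: fixed dark steel holster: square foot 85 mm with an upright open tube, inside 52 mm wide, rim at 60 mm height, slightly flared. Origin: centre of the underside
- holster_floor (a point): centre of the holster's inner floor, 6 mm above its underside
- extension: steel socket extension, 160 mm long, 0.32 to 0.5 kg, upright in the holster. Origin: centre of its lower end, z up. Lower end: hexagon socket 32.5 mm across flats, 26 mm deep, 44 mm wide outside; an inner flat faces its x, others every 60 degrees. It slides over the nut to the bore's floor (10 degrees play either way) and stands there when let go. 44 mm collar 46 to 58 mm up, then 20 mm shaft
- extension_head (a point): centre of the top face of the extension's square head, 160 mm above its lower end. The head is 28 x 28 mm and 50 mm tall (110 to 160 mm up), its faces square to the extension's x and y; taken here it is lifted and turned
- key_box: fixed small grey switch box, 80 x 80 mm and 30 mm high, carrying the start key on top. Origin: centre of the underside
- key (a joint): angle in rad of the spring-return start key: 0 at rest, grows clockwise seen from above to its hard stop at 1.2; a spring (0.2 N m per rad) turns it back to 0 when released
- key_grip (a point): middle of the key's black grip bar, 64 mm long, 14 mm wide and 30 mm high, 59 mm above the table (bar top at 74 mm); x runs along the bar and turns with it
- tray: fixed open galvanised pin tray, 240 mm (x) by 220 mm (y) outside, walls 5 mm thick and 30 mm high, floor 5 mm thick. Origin: centre of the underside
- pin1: rusty hexagonal steel axle pin, a bar 90 mm long and 20 mm across its flats (160 to 290 g), lying flat. Origin at its middle, 10 mm above what it lies on; x runs along the bar. Three to five pins are present, the others are absent
- pin2: rusty hexagonal steel axle pin, a bar 90 mm long and 20 mm across its flats (160 to 290 g), lying flat. Origin at its middle, 10 mm above what it lies on; x runs along the bar. Three to five pins are present, the others are absent
- pin3: rusty hexagonal steel axle pin, a bar 90 mm long and 20 mm across its flats (160 to 290 g), lying flat. Origin at its middle, 10 mm above what it lies on; x runs along the bar. Three to five pins are present, the others are absent
- pin4: rusty hexagonal steel axle pin, a bar 90 mm long and 20 mm across its flats (160 to 290 g), lying flat. Origin at its middle, 10 mm above what it lies on; x runs along the bar. Three to five pins are present, the others are absent
- pin5: rusty hexagonal steel axle pin, a bar 90 mm long and 20 mm across its flats (160 to 290 g), lying flat. Origin at its middle, 10 mm above what it lies on; x runs along the bar. Three to five pins are present, the others are absent
- end_cap: bystander: pale green plastic end cap, 64 mm wide and 34 mm high
- flange: bystander: heavy iron roller flange, 110 mm wide and 40 mm high
- sleeve: bystander: chrome spacer sleeve standing upright, 56 mm wide and 65 mm high
Things that resemble listed ones, but are neither listed nor needed, are in the scene too. What is shaped like the pin3 but turquoise or yellow is not meant.

How it is judged (in metres and radians):
On the way, in this order (a step that is already met when the one before it is completed fails the run):
1. the nut is turned tight to its stop with the extension over it (value of joint nut above 2.48 rad and horizontal distance between extension and bore below 0.012 m), for 0.1 s.
2. all pins lie in the tray, the nut is tight and the extension stands in its holster (value of joint nut above 2.48 rad and horizontal distance between extension and holster_floor below 0.012 m and angle between extension's own z axis and vertical below 0.15 rad and z of extension in the frame of holster_floor below 0.008 m and x of pin1 in the frame of tray between -0.115 and 0.115 m and y of pin1 in the frame of tray between -0.105 and 0.105 m and z of pin1 in the frame of tray between 0.005 and 0.045 m and linear speed of each of pin1, pin2, pin3, pin4, pin5 below 0.05 m/s and x of pin2 in the frame of tray between -0.115 and 0.115 m and y of pin2 in the frame of tray between -0.105 and 0.105 m and z of pin2 in the frame of tray between 0.005 and 0.045 m and x of pin3 in the frame of tray between -0.115 and 0.115 m and y of pin3 in the frame of tray between -0.105 and 0.105 m and z of pin3 in the frame of tray between 0.005 and 0.045 m and x of pin4 in the frame of tray between -0.115 and 0.115 m and y of pin4 in the frame of tray between -0.105 and 0.105 m and z of pin4 in the frame of tray between 0.005 and 0.045 m and x of pin5 in the frame of tray between -0.115 and 0.115 m and y of pin5 in the frame of tray between -0.105 and 0.105 m and z of pin5 in the frame of tray between 0.005 and 0.045 m), for 0.2 s.
3. with all that so, the key is twisted to its stop (all of step 2 and value of joint key above 1.1 rad), for 0.1 s.
4. the key has sprung back (value of joint key below 0.1 rad), for 0.2 s.
At the end, for the whole second after the job is handed in: pins present: middles inside the tray walls, under 45 mm above its underside, at rest; nut past 2.48 rad (stop 2.6); extension upright on the holster floor (12 mm, 0.15 rad); key, after a twist beyond 1.1 rad (stop 1.2) with all that done, below 0.1 rad (all of step 2 and value of joint key below 0.1 rad and linear speed of extension below 0.05 m/s); the robot touches nothing.
It fails at once if a bystander (end cap, flange or sleeve) is moved more than 30 mm (distance of any of end_cap, flange, sleeve from where it was at the start of the episode above 0.03 m).
Of pin1, pin2, pin3, pin4, pin5 only 3 to 5 are there at a start; the rules pass over those that are not, and their reading is None.
At some moment in a run one of pin1, pin2, pin3, pin4, pin5 may be knocked a few centimetres aside while the robot is not near it.
It also fails if it takes over 210 s, if anything falls off the work surface, if the arm or the gripper's body presses on something with over 40 N, if the wrist force passes 120 N, or if a joint passes its speed limit or range.

## Working session

There is one attempt and no reset: what is moved stays moved. The work goes in short steps, Python scripts to look and compute and a tool call to move; the robot and the scene stay as the last step left them, time stands still between calls to the robot, and variables do not carry over. Pictures are saved under pics/ and viewed, about 12 in all and at most 16, crops included, and the job is handed in when it is done.

Besides the shell and the picture viewer there is one more tool, called after "Request:" as name([rows], argument=value, ...), one row to a line, values as JSON. servo_tool: Moves the arm, as the interface text tells. Its arguments: {"type":"object","properties":{"plan":{"type":"array","items":{"type":"array","items":{"type":"number"}}}},"required":["plan"]}

```bash
ls; mkdir -p pics; cat > h.py <<'E'
from cell import env
import cv2, numpy as np
def cam(n): return env.read_camera(n)
def ray(c,uv,z):
    K,R,t=[np.array(c[k],float) for k in("intrinsics","R","t")]
    d=R.T@np.linalg.inv(K)@np.array([uv[0],uv[1],1.]); o=-R.T@t.reshape(3)
    return o+d*(z-o[2])/d[2]
def proj(c,X):
    K,R,t=[np.array(c[k],float) for k in("intrinsics","R","t")]
    p=K@(R@np.array(X,float)+t.reshape(3)); return p[:2]/p[2]
E
python3 - <<'E'
from h import *
import pickle
s=env.state();print(s)
cs={n:cam(n) for n in("top","side","wrist")}
pickle.dump(cs,open("c0.pkl","wb"))
for n,c in cs.items():
    print(n,np.array(c["intrinsics"]).round(1).tolist(),(-np.array(c["R"]).T@np.array(c["t"]).reshape(3)).round(0), np.array(c["R"]).round(3).tolist())
    cv2.imwrite(f"pics/{n}0.png",cv2.resize(c["img"],(800,600),interpolation=cv2.INTER_CUBIC))
E
```

```text
pics
{'t': 0.0, 'joints': array([-1.20559433e+00,  4.91518549e-01,  1.55949034e+00,  1.45688686e-05,
        1.09171198e+00, -1.05586804e-01]), 'qvel': array([ 1.22387402e-03, -1.11175630e-03, -1.77591515e-03,  3.13197211e-04,
       -4.58697816e-04, -5.16802516e-05]), 'tau': array([-8.89446746e-04, -6.12653446e+01, -2.58185256e+01,  6.92633120e-02,
        4.81964846e-02, -1.35174860e-04]), 'eef_pos': array([ 283.42790551, -556.73939944,  214.07315452]), 'tcp_rot': array([-3.14047208e+00, -1.31752558e-04,  4.70782008e-01]), 'ft_force': array([ 0.03471398,  0.0890941 , -0.42242928]), 'moment': array([-0.00308881,  0.03284201,  0.00890761]), 'opening': 1.0012706866346333}
top [[372.5, 0.0, 254.3], [0.0, 372.5, 190.6], [0.0, 0.0, 1.0]] [ 489.   86. 1065.] [[0.021, -1.0, -0.002], [-0.994, -0.021, -0.105], [0.105, 0.004, -0.994]]
side [[442.5, 0.0, 254.8], [0.0, 442.5, 191.1], [0.0, 0.0, 1.0]] [175. 828. 854.] [[-0.861, -0.508, 0.018], [-0.349, 0.565, -0.747], [0.369, -0.65, -0.664]]
wrist [[332.1, 0.0, 256.4], [0.0, 332.1, 193.8], [0.0, 0.0, 1.0]] [ 345. -526.  384.] [[0.453, -0.892, -0.002], [-0.865, -0.44, 0.243], [-0.218, -0.109, -0.97]]
```

View pics/top0.png

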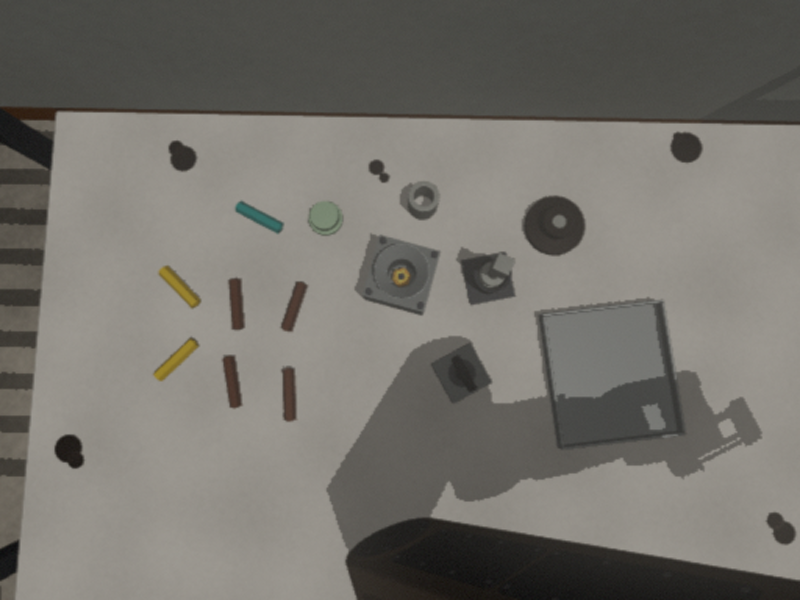

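View pics/side0.png

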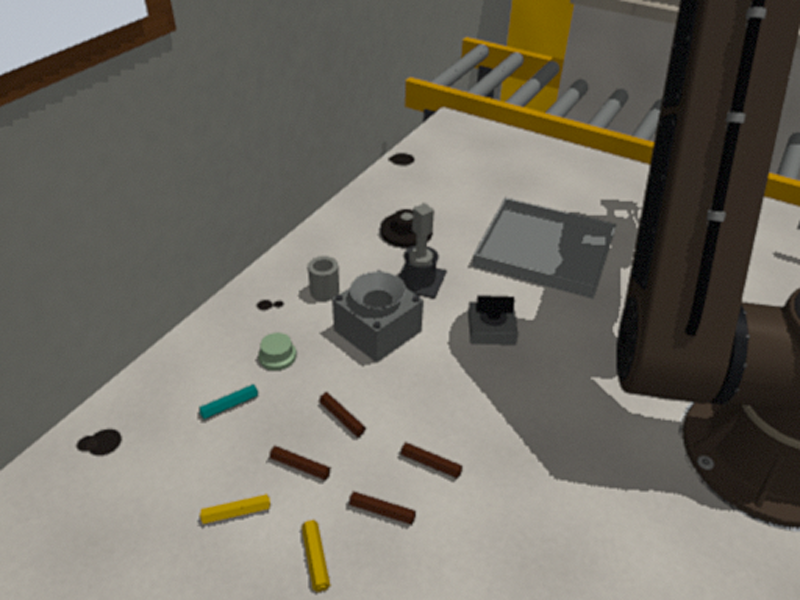

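The top view shows four rusty pins at (236,303), (294,306), (232,381) and (289,393). The tray is near (610,373), the holster with the extension near (490,278), the housing near (398,275) and the key box near (461,372). Next I'll measure these.

```bash
cat >> h.py <<'E'
def pins(c,z=10):
    hsv=cv2.cvtColor(c["img"],cv2.COLOR_BGR2HSV); h,s,v=cv2.split(hsv)
    m=(((h<12)|(h>170))&(s>90)&(v<140)&(v>25)).astype(np.uint8)
    out=[]
    for k in cv2.findContours(m,cv2.RETR_EXTERNAL,cv2.CHAIN_APPROX_NONE)[0]:
        if cv2.contourArea(k)<60: continue
        P=np.array([ray(c,p[0],z)[:2] for p in k],np.float32)
        (cx,cy),(w,l),a=cv2.minAreaRect(P)
        if w>l: w,l,a=l,w,a+90
        out.append((cx,cy,w,l,(a+90)%180, k[:,0].mean(0)))   # angle of long axis, deg in world
    return out
E
python3 - <<'E'
from h import *
import pickle
cs=pickle.load(open("c0.pkl","rb"))
for n in("top","side"):
    for p in pins(cs[n]): print(n,*[round(float(x),1) for x in p[:5]],p[5].round(0))
T=cs["top"]; f=.64
def q(u,v,z): return ray(T,(u*f,v*f),z)[:2].round(1)
print("tray",[q(*p,30) for p in((537,313),(661,300),(683,432),(559,447))])
print("house",[q(*p,75) for p in((372,235),(440,250),(424,314),(358,297))])
print("foot",[q(*p,6) for p in((460,253),(507,250),(515,295),(470,304))])
print("exthead",q(503,262,166)); print("nut",q(401,275,30))
print("box",[q(*p,30) for p in((431,362),(471,340),(492,382),(451,404))])
print("key",q(463,373,74))
for n,p in(("cap",(325,215,34)),("flange",(554,224,30)),("sleeve",(424,196,65))):print(n,q(*p))
E
```

```text
top 443.3 386.7 11.4 86.1 11.5 [147. 244.]
top 583.0 385.8 11.4 83.9 7.0 [150. 194.]
side 445.6 384.6 20.9 92.2 11.7 [244. 325.]
side 586.3 384.1 20.8 94.8 6.5 [191. 296.]
side 425.2 280.9 22.3 92.3 4.3 [276. 294.]
side 584.5 278.1 19.6 97.2 163.3 [218. 265.]
tray [array([ 576.1, -159.4]), array([ 604. , -380.9]), array([ 373.2, -413.1]), array([ 342.9, -196.7])]
house [array([701.6, 136.2]), array([677.8,  18.2]), array([566.5,  43.9]), array([593.3, 157.3])]
foot [array([686.1, -23.5]), array([ 693.5, -110.2]), array([ 610.3, -125. ]), array([592. , -42.7])]
exthead [643.4 -74.3]
nut [639.4  84.5]
box [array([485.2,  28.2]), array([525.5, -42.1]), array([452.5, -79.7]), array([412.7,  -7.9])]
key [468.  -23.6]
cap [745.5 224.2]
flange [ 738.5 -190.8]
sleeve [775.5  46.9]
```

View pics/wrist0.png

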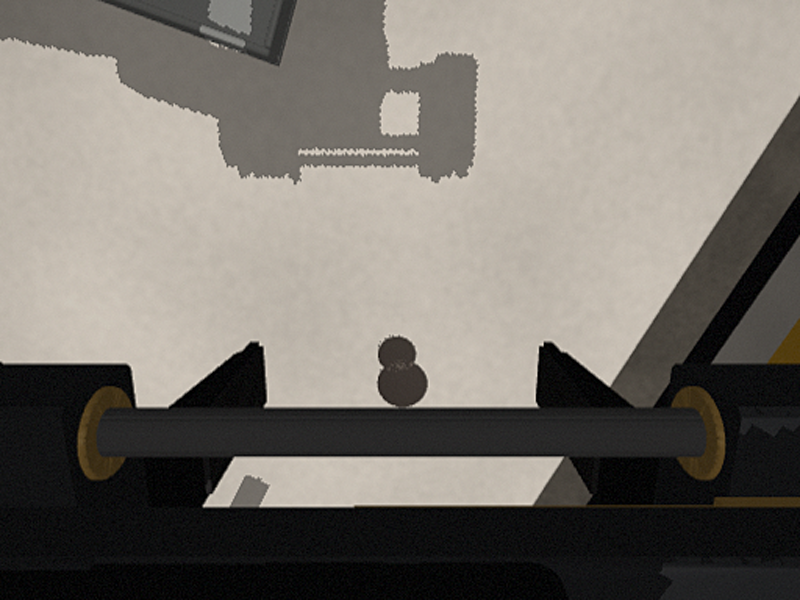

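Only four pins are present, and the side and top views agree on the ones both see. I'll move to a close look over the holster, key and housing.

Request:
servo_tool([
  [0,0,-0.02,0,0,6.75,100],
  [0,0,-0.02,0,0,6.75,100],
  [0,0,-0.02,0,0,6.75,100],
  [0,0,-0.02,0,0,6.75,100],
  [0.03,-0.03,0,0,0,0,100],
  [0.03,-0.04,0,0,0,0,100],
  [0.03,-0.04,0,0,0,0,100],
  [0.03,-0.04,0,0,0,0,100],
])

```text
t: 0.82
eef_pos: [391.7, -427.5, 294.4]
tcp_rot: [-3.136, 0.003, -0.036]
ft_force: [0.7, -0.8, 0.9]
opening: 1.002
```

Request:
servo_tool([
  [0.02,-0.04,0,0,0,-1,100],
  [0.02,-0.04,0,0,0,-1,100],
  [0.02,-0.04,0,0,0,0,100],
  [0.02,-0.04,0,0,0,0,100],
  [0.02,-0.04,0,0,0,0,100],
  [0.015,-0.04,0,0,0,0,100],
  [0.015,-0.04,0,0,0,0,100],
  [0.01,-0.04,0,0,0,0,100],
])

```text
t: 1.48
eef_pos: [525.5, -123.0, 294.6]
tcp_rot: [-3.135, 0.004, -0.0]
ft_force: [0.8, -1.4, -0.2]
opening: 1.005
```

Request:
servo_tool([
  [0,-0.03,0,0,0,0,100],
  [0,-0.02,0,0,0,0,100],
  [0,0,0,0,0,0,100],
])

```text
t: 1.73
eef_pos: [526.1, -64.0, 294.4]
tcp_rot: [-3.133, 0.005, 0.006]
ft_force: [0.5, -0.3, 0.3]
opening: 1.0
```

```bash
python3 - <<'E'
from h import *
import pickle
c=cam("wrist"); s=env.state(); print(s["eef_pos"].round(1),s["tcp_rot"].round(3))
pickle.dump(c,open("w1.pkl","wb")); cv2.imwrite("pics/w1.png",cv2.resize(c["img"],(800,600),interpolation=cv2.INTER_CUBIC))
E
```

```text
[526.1 -65.3 294.4] [-3.134  0.005  0.006]
```

View pics/w1.png

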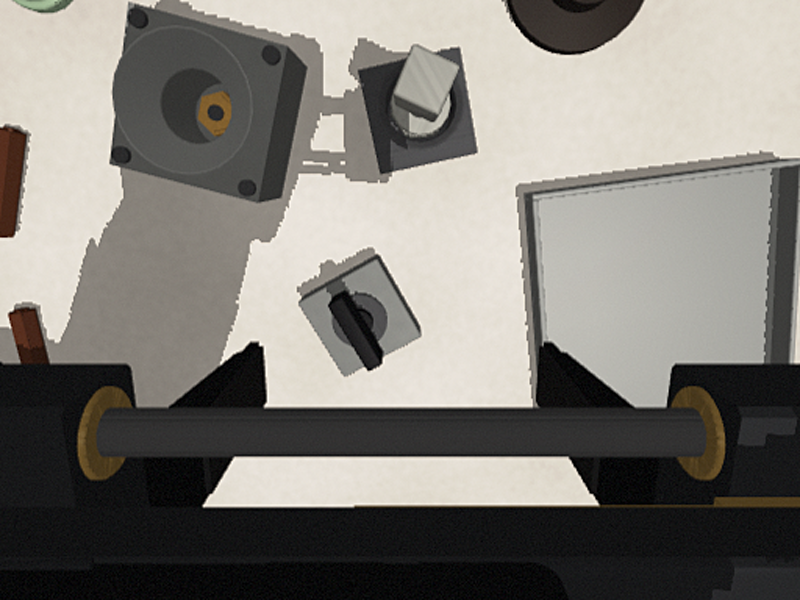

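The housing, nut, holster head, key and tray corner all show. I'll enlarge the head, nut and key to get their angles.

```bash
python3 - <<'E'
from h import *
import pickle
c=pickle.load(open("w1.pkl","rb")); im=c["img"]
a=im[15:115,220:320]; b=im[155:255,180:280]; n=im[10:120,65:205]
r=lambda x,k:cv2.resize(x,None,fx=k,fy=k,interpolation=cv2.INTER_CUBIC)
A=r(a,4);B=r(b,4);out=np.hstack([A,B]); cv2.imwrite("pics/w1c.png",out)
print(out.shape)
f=.64
q=lambda u,v,z: ray(c,(u*f,v*f),z)[:2].round(1)
print("screws",[q(*p,76) for p in((137,18),(271,55),(247,187),(121,155))])
print("funnel",q(182,99,98),"nut",q(215,112,34))
print("foot",[q(*p,6) for p in((358,70),(459,48),(477,153),(380,174))])
print("box",[q(*p,30) for p in((299,299),(376,255),(421,333),(346,376))])
print("tray",[q(*p,30) for p in((520,190),(770,160))])
for p in pins(c): print(*[round(float(x),1) for x in p[:5]])
E
```

```text
(400, 800, 3)
screws [array([694.3, 117.6]), array([671.5,  27.8]), array([582.6,  50.4]), array([604.7, 140.1])]
funnel [640.1  83.2] nut [638.5  84.1]
foot [array([674.2, -26.1]), array([ 691., -108.]), array([ 609.5, -125.9]), array([591.8, -43.7])]
box [array([486.9,  25.6]), array([525.7, -41.1]), array([457. , -80.1]), array([416.1, -13.5])]
tray [array([ 579.9, -159. ]), array([ 604.5, -357.5])]
444.8 282.9 25.8 53.7 4.1
581.4 272.0 20.7 93.8 169.4
```

View pics/w1c.png

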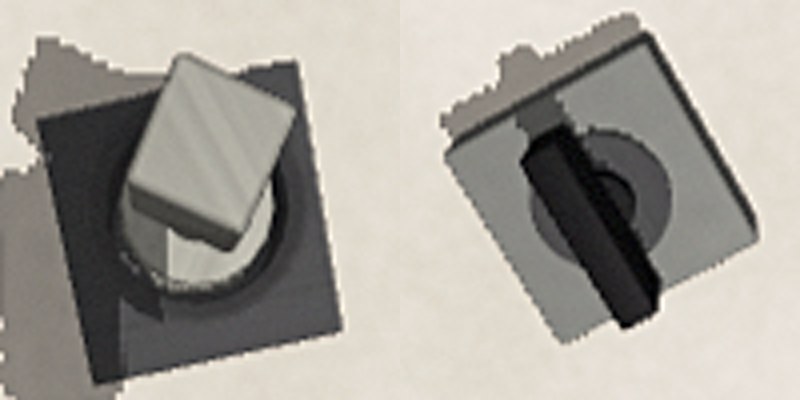

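```bash
python3 - <<'E'
from h import *
import pickle
c=pickle.load(open("w1.pkl","rb"))
H=np.array([ray(c,(u/4+220,v/4+15),166)[:2] for u,v in((183,55),(295,110),(237,238),(129,183))])
print(H.round(1).tolist(),H.mean(0).round(1),[ (round(float(np.linalg.norm(e)),1),round(float(np.degrees(np.arctan2(e[1],e[0]))),1)) for e in np.roll(H,-1,0)-H])
B=np.array([ray(c,((u-400)/4+180,v/4+155),74)[:2] for u,v in((525,160),(570,127),(658,303),(625,327))])
print(B.round(1).tolist(),B.mean(0).round(1),[ (round(float(np.linalg.norm(e)),1),round(float(np.degrees(np.arctan2(e[1],e[0]))),1)) for e in np.roll(B,-1,0)-B])
E
```

```text
[[659.0, -70.0], [648.6, -93.4], [623.5, -81.9], [634.3, -59.0]] [641.3 -76.1] [(25.5, -113.9), (27.6, 155.5), (25.3, 64.7), (27.0, -24.1)]
[[493.6, -7.6], [503.9, -21.5], [447.8, -47.8], [439.7, -37.5]] [471.2 -28.6] [(17.3, -53.2), (62.0, -154.9), (13.2, 127.9), (61.6, 29.0)]
```

Request:
servo_tool([
  [0.01,-0.04,0,0.2,0,0,100],
  [0.01,-0.04,0,0.2,0,0,100],
  [0.01,-0.04,0,0,0,0,100],
  [0.0,-0.03,0,0,0,0,100],
  [0,0,0,0,0,0,100],
])

```text
t: 2.2
eef_pos: [557.3, 82.6, 295.2]
tcp_rot: [-3.128, 0.005, -0.002]
ft_force: [-0.8, 0.4, 0.3]
opening: 1.001
```

```bash
python3 - <<'E'
from h import *
import pickle
c=cam("wrist"); s=env.state(); print(s["eef_pos"].round(1),s["tcp_rot"].round(3))
pickle.dump(c,open("w2.pkl","wb"))
u,v=proj(c,(638.3,84,34)); print(u,v)
u,v=int(u),int(v); u0,v0=max(u-40,0),max(v-30,0); print(u0,v0)
cv2.imwrite("pics/w2c.png",cv2.resize(c["img"][v0:v0+60,u0:u0+80],None,fx=10,fy=10,interpolation=cv2.INTER_CUBIC))
for p in pins(c): print(*[round(float(x),1) for x in p[:5]])
E
```

```text
[557.4  80.8 295.1] [-3.129e+00  5.000e-03 -3.000e-03]
257.9008140469199 98.90598605640136
217 68
448.2 282.4 21.7 47.7 4.6
470.3 389.6 24.7 42.1 11.0
582.3 278.1 21.7 94.5 163.3
585.2 383.4 23.7 93.5 6.7
```

View pics/w2c.png

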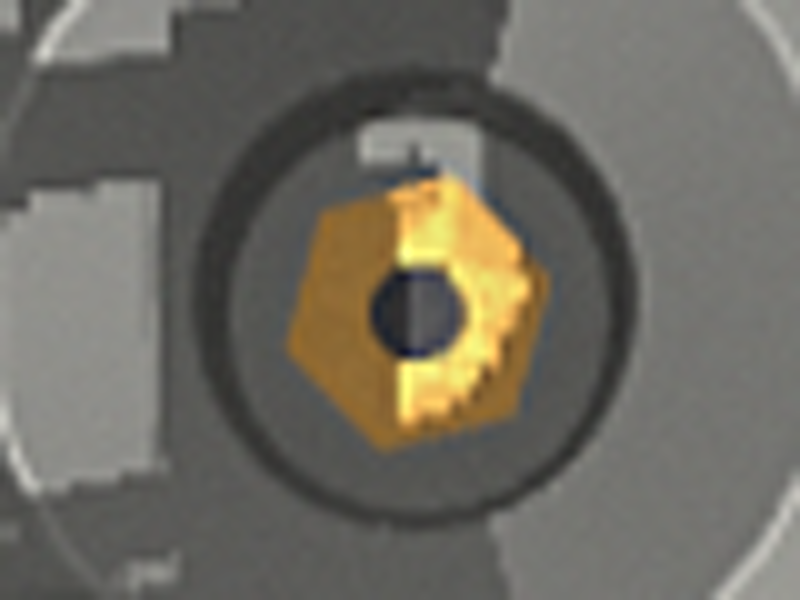

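The nut's flats face 15.6° (mod 60), centred on (638,84). The head is at (641.3,−76.1), at 65.5° (mod 90). Going to the first pin, D (584,278, −16.7°).

Request:
servo_tool([
  [0.005,-0.04,0.03,-0.4,0,4.2,60],
  [0.01,-0.04,0.03,-0.3,0,4.2,60],
  [0.02,-0.04,0.03,0,0,4.2,60],
  [0.02,-0.04,0.03,0,0,4.2,60],
  [0.015,-0.03,0.03,0,0,0,60],
  [0,0,0.03,0,0,0,60],
  [0,0,0,0,0,0,60],
])

```text
t: 2.83
eef_pos: [644.1, 219.5, 134.9]
tcp_rot: [3.139, -0.001, -0.32]
ft_force: [-0.2, -0.3, -1.0]
opening: 0.609
```

```bash
cat >> h.py <<'E'
from scipy.spatial.transform import Rotation as Ro
def go(x,y,z,yaw):
    s=env.state(); R=Ro.from_euler("xyz",s["tcp_rot"]); T=Ro.from_euler("xyz",[np.pi,0,np.radians(yaw)])
    d=np.array([x,y,z])-s["eef_pos"]
    print("t",round(s["t"],1),"at",s["eef_pos"].round(1),np.degrees(s["tcp_rot"]).round(1),"op",round(s["opening"],3),"F",np.round(s["ft_force"],1),"M",np.round(s["moment"],2))
    print("  rotvec deg",np.degrees((R.inv()*T).as_rotvec()).round(2),"shift now-tool",(R.inv().apply(d)/1000).round(4),"shift final-tool",(T.inv().apply(d)/1000).round(4))
E
python3 - <<'E'
from h import *
go(584,278,4,-16.7)
E
```

```text
t 2.8 at [644.1 219.5 134.9] [ 1.799e+02 -1.000e-01 -1.830e+01] op 0.609 F [-0.2 -0.3 -1. ] M [ 0.02  0.08 -0.03]
  rotvec deg [ 0.14 -0.07 -1.63] shift now-tool [-0.0757 -0.037   0.1307] shift final-tool [-0.0744 -0.0388  0.1309]
```

Request:
servo_tool([
  [-0.037,-0.02,0.02,0,0,-1.6,60],
  [-0.037,-0.019,0.02,0,0,0,60],
  [0,0,0.03,0,0,0,60],
  [0,0,0,0,0,0,60],
])

```text
t: 3.17
eef_pos: [592.7, 267.9, 69.9]
tcp_rot: [3.139, -0.003, -0.298]
ft_force: [0.3, -0.8, -0.3]
opening: 0.602
```

```bash
python3 - <<'E'
from h import *
go(584,278,4,-16.7)
for n in("side","wrist"):
    for p in pins(cam(n)): print(n,*[round(float(x),1) for x in p[:5]])
E
```

```text
t 3.2 at [592.7 267.9  69.9] [179.8  -0.2 -17.1] op 0.602 F [ 0.3 -0.8 -0.3] M [0.03 0.12 0.03]
  rotvec deg [ 0.15 -0.2  -0.37] shift now-tool [-0.0116 -0.0072  0.0659] shift final-tool [-0.0113 -0.0071  0.0659]
side 445.9 384.5 20.8 91.6 12.0
side 586.1 383.8 20.4 95.3 6.5
side 424.7 280.9 22.3 91.5 4.1
side 583.2 278.3 19.9 96.3 163.7
wrist 618.8 388.0 23.2 25.9 6.5
wrist 592.1 275.5 22.3 75.0 163.1
```

Request:
servo_tool([
  [-0.012,-0.007,0.0,0,0,0,60],
  [0,0,0.03,0,0,0,60],
  [0,0,0.025,0,0,0,60],
  [0,0,0.008,0,0,0,60],
  [0,0,0,0,0,0,60],
])

```text
t: 3.68
eef_pos: [593.8, 278.0, 22.8]
tcp_rot: [-3.13, -0.023, -0.305]
ft_force: [-0.4, 0.5, -0.4]
opening: 0.6
```

```bash
python3 - <<'E'
from h import *
go(584,278,4,-16.7)
E
```

```text
t 3.7 at [593.8 278.   22.8] [-179.3   -1.3  -17.5] op 0.6 F [-0.4  0.5 -0.4] M [0.01 0.06 0.01]
  rotvec deg [-0.67 -1.33 -0.78] shift now-tool [-0.0098  0.0032  0.0186] shift final-tool [-0.0094  0.0028  0.0188]
```

Request:
servo_tool([
  [-0.01,0.003,0.009,-0.7,-1.3,-0.8,60],
  [0,0,0.008,0,0,0,60],
  [0,0,0,0,0,0,60],
])

```text
t: 3.93
eef_pos: [584.5, 278.4, 8.8]
tcp_rot: [-3.14, -0.002, -0.291]
ft_force: [-0.2, 0.1, -0.2]
opening: 0.603
```

```bash
python3 - <<'E'
from h import *
go(584,278,4,-16.7); print(env.state()["joints"].round(3))
E
```

```text
t 3.9 at [584.5 278.4   8.8] [-1.799e+02 -1.000e-01 -1.670e+01] op 0.603 F [-0.2  0.1 -0.2] M [ 0.06  0.01 -0.02]
  rotvec deg [-0.08 -0.13  0.04] shift now-tool [-0.0004  0.0005  0.0048] shift final-tool [-0.0004  0.0005  0.0048]
[ 3.430e-01  7.660e-01  1.662e+00 -1.000e-03  7.110e-01  2.205e+00]
```

Request:
servo_tool([
  [0,0,0.005,0,0,0,60],
  [0,0,0,0,0,0,0],
  [0,0,0,0,0,0,0],
  [0,0,0,0,0,0,0],
  [0,0,0,0,0,0,0],
  [0,0,0,0,0,0,0],
  [0,0,-0.03,0,0,0,0],
  [0,0,-0.03,0,0,0,0],
])

```text
t: 4.6
eef_pos: [582.7, 277.7, 61.3]
tcp_rot: [3.139, 0.003, -0.291]
ft_force: [0.3, 0.4, 0.3]
opening: 0.168
```

Request:
servo_tool([
  [0,0,-0.04,0,0,0,0],
  [0,0,-0.04,0,0,-6,0],
  [0,0,-0.03,0,0,-6,0],
  [0,0,0,0,0,-5,0],
  [0,0,0,0,0,0,0],
])

```text
t: 5.02
eef_pos: [584.0, 278.2, 182.8]
tcp_rot: [-3.141, -0.003, 0.018]
ft_force: [0.1, -0.6, -0.4]
opening: 0.002
```

```bash
python3 - <<'E'
from h import *
go(531,-325,150,0)
E
```

```text
t 5.0 at [584.  278.2 182.8] [-1.8e+02 -1.0e-01  1.0e+00] op 0.002 F [ 0.1 -0.6 -0.4] M [ 0.04  0.03 -0.01]
  rotvec deg [-0.03 -0.14  1.04] shift now-tool [-0.064   0.6021  0.0324] shift final-tool [-0.053   0.6032  0.0328]
```

The jaws had not finished closing before the lift. I'll check where the pins are now and retry with a longer close.

```bash
python3 - <<'E'
from h import *
for p in pins(cam("side")): print(*[round(float(x),1) for x in p[:5]])
for p in pins(cam("wrist")): print("w",*[round(float(x),1) for x in p[:5]])
E
```

```text
445.3 384.4 20.8 92.8 11.8
586.0 383.8 20.4 95.6 6.5
425.2 280.9 22.3 92.3 4.1
582.7 278.6 19.6 97.7 163.5
w 582.0 278.4 22.1 94.9 163.3
w 584.4 383.4 22.0 94.3 6.8
```

Request:
servo_tool([
  [0,0,0.03,0,0,6.0,45],
  [0,0,0.03,0,0,6.0,45],
  [0,0,0.03,0,0,5.7,45],
  [0,0,0.03,0,0,0,45],
  [0,0,0.02,0,0,0,45],
  [0,0,0.01,0,0,0,45],
  [0,0,0,0,0,0,45],
  [0,0,0,0,0,0,45],
])

```text
t: 5.78
eef_pos: [580.9, 276.8, 18.3]
tcp_rot: [3.136, 0.007, -0.337]
ft_force: [-0.6, -0.1, 0.7]
opening: 0.442
```

```bash
python3 - <<'E'
from h import *
go(583,278.2,4,-16.7)
E
```

```text
t 5.8 at [580.9 276.8  18.3] [179.7   0.4 -19.3] op 0.442 F [-0.6 -0.1  0.7] M [0.02 0.01 0.02]
  rotvec deg [ 0.32  0.38 -2.62] shift now-tool [ 0.0017 -0.0021  0.0143] shift final-tool [ 0.0017 -0.0019  0.0143]
```

Request:
servo_tool([
  [0.002,-0.002,0.008,0.3,0.4,-2.5,45],
  [0,0,0.006,0,0,0,45],
  [0,0,0,0,0,0,0],
  [0,0,0,0,0,0,0],
  [0,0,0,0,0,0,0],
  [0,0,0,0,0,0,0],
  [0,0,0,0,0,0,0],
  [0,0,0,0,0,0,0],
])

```text
t: 6.45
eef_pos: [585.2, 278.7, 9.3]
tcp_rot: [-3.139, -0.005, -0.299]
ft_force: [0.2, 0.1, -3.1]
opening: 0.227
```

Request:
servo_tool([
  [0,0,0,0,0,0,0],
  [0,0,0,0,0,0,0],
  [0,0,-0.02,0,0,0,0],
  [0,0,-0.04,0,0,0,0],
  [0,0,-0.04,0,0,0,0],
  [0,0,-0.04,0,0,-5,0],
  [0,0,-0.02,0,0,-6,0],
  [0,0,0,0,0,-5.5,0],
])

```text
t: 7.12
eef_pos: [582.8, 277.9, 173.3]
tcp_rot: [3.14, 0.002, -0.005]
ft_force: [0.2, -0.4, -3.1]
opening: 0.224
```

```bash
python3 - <<'E'
from h import *
go(531,-325,150,0)
E
```

```text
t 7.1 at [582.8 277.9 173.3] [ 1.799e+02  1.000e-01 -3.000e-01] op 0.224 F [ 0.2 -0.4 -3.1] M [ 0.08 -0.01  0.01]
  rotvec deg [ 0.07  0.13 -0.27] shift now-tool [-0.0488  0.6031  0.0241] shift final-tool [-0.0518  0.6029  0.0233]
```

Pin D is held: opening 0.224 and about 3 N of weight. Carrying it to the tray.

Request:
servo_tool([
  [-0.005,0.041,0,0,0,0,0],
  [-0.005,0.041,0,0,0,0,0],
  [-0.005,0.041,0,0,0,0,0],
  [-0.005,0.041,0,0,0,0,0],
  [-0.005,0.041,0,0,0,0,0],
  [-0.005,0.041,0,0,0,0,0],
  [-0.005,0.041,0,0,0,0,0],
  [-0.005,0.041,0,0,0,0,0],
])

```text
t: 7.78
eef_pos: [542.8, -49.4, 175.8]
tcp_rot: [-3.14, -0.005, 0.014]
ft_force: [2.1, -0.1, -2.7]
opening: 0.226
```

Request:
servo_tool([
  [-0.005,0.041,0,0,0,0,0],
  [-0.005,0.041,0,0,0,0,0],
  [0,0.041,0,0,0,0,0],
  [0,0.041,0,0,0,0,0],
  [0,0.041,0,0,0,0,0],
  [0,0.041,0,0,0,0,0],
  [0,0.03,0,0,0,0,0],
  [0,0,0,0,0,0,0],
])

```text
t: 8.45
eef_pos: [531.3, -337.6, 175.5]
tcp_rot: [-3.141, -0.005, 0.008]
ft_force: [-0.6, 0.4, -2.9]
opening: 0.226
```

```bash
python3 - <<'E'
from h import *
go(531,-325,14,0)
E
```

```text
t 8.4 at [ 531.3 -337.6  175.5] [-180.    -0.3    0.5] op 0.226 F [-0.6  0.4 -2.9] M [0.08 0.08 0.01]
  rotvec deg [-0.01 -0.31  0.46] shift now-tool [-0.0011 -0.0125  0.1615] shift final-tool [-0.0003 -0.0126  0.1615]
```

Request:
servo_tool([
  [0,-0.012,0.03,0,0,0,0],
  [0,0,0.04,0,0,0,0],
  [0,0,0.04,0,0,0,0],
  [0,0,0.03,0,0,0,0],
  [0,0,0.013,0,0,0,0],
  [0,0,0,0,0,0,0],
])

```text
t: 8.95
eef_pos: [532.1, -328.8, 18.0]
tcp_rot: [3.139, -0.01, 0.002]
ft_force: [-0.7, 0.9, -2.8]
opening: 0.231
```

```bash
python3 - <<'E'
from h import *
go(531,-325,16,0)
E
```

```text
t 8.9 at [ 532.1 -328.8   18. ] [ 1.798e+02 -5.000e-01  1.000e-01] op 0.231 F [-0.7  0.9 -2.8] M [ 0.01  0.08 -0.04]
  rotvec deg [ 0.17 -0.55  0.13] shift now-tool [-0.0011 -0.0038  0.002 ] shift final-tool [-0.0011 -0.0038  0.002 ]
```

Request:
servo_tool([
  [0,0,0,0,0,0,45],
  [0,0,0,0,0,0,45],
  [0,0,0,0,0,0,45],
  [0,0,-0.03,0,0,0,45],
  [0,0,-0.04,0,0,0,45],
  [0,0,-0.04,0,0,0,45],
  [0,0,-0.04,0,0,0,45],
  [0,-0.041,0,0,0,0,45],
])

```text
t: 9.62
eef_pos: [532.5, -291.7, 181.5]
tcp_rot: [3.132, -0.018, -0.001]
ft_force: [2.3, 0.5, -0.3]
opening: 0.449
```

Request:
servo_tool([
  [0.004,-0.041,0,0,0,0,45],
  [0.004,-0.041,0,0,0,0,45],
  [0.004,-0.041,0,0,0,0,45],
  [0.004,-0.041,0,0,0,0,45],
  [0.004,-0.041,0,0,0,0,45],
  [0.004,-0.041,0,0,0,0,45],
  [0.004,-0.041,0,0,0,0,45],
  [0.004,-0.041,0,0,0,0,45],
])

```text
t: 10.28
eef_pos: [567.5, 40.4, 197.6]
tcp_rot: [3.122, -0.051, -0.008]
ft_force: [1.5, 0.3, 0.2]
opening: 0.449
```

Request:
servo_tool([
  [0.004,-0.041,0,0,0,0,45],
  [0.004,-0.041,0,0,0,0,45],
  [0.004,-0.041,0,0,0,0,45],
  [0.004,-0.041,0,0,0,0,45],
  [0.004,-0.041,0,0,0,0,45],
  [0.0,-0.041,0,0,0,0,45],
  [0.0,-0.03,0,0,0,-6,45],
  [0,0,0,0,0,0,45],
])

```text
t: 10.95
eef_pos: [588.8, 327.8, 210.4]
tcp_rot: [3.121, -0.075, 0.106]
ft_force: [-0.8, 0.1, 0.2]
opening: 0.452
```

```bash
python3 - <<'E'
from h import *
go(585,384,5,6.7)
for n in ("side","wrist"):
  for p in pins(cam(n)): print(n,*[round(float(x),1) for x in p[:5]])
E
```

```text
t 10.9 at [588.8 327.8 210.4] [178.8  -4.3   6.1] op 0.452 F [-0.8  0.1  0.2] M [0.08 0.01 0.02]
  rotvec deg [ 1.18 -4.29 -0.68] shift now-tool [-0.0132 -0.0604  0.2039] shift final-tool [ 0.0028 -0.0563  0.2054]
side 445.3 384.4 20.8 92.8 11.8
side 586.0 383.9 20.5 95.6 6.5
side 425.2 280.7 21.2 92.4 3.9
side 532.7 -336.6 33.1 91.6 0.3
wrist 442.9 282.2 21.8 39.5 5.0
wrist 584.4 383.2 22.0 94.1 6.9
```

Request:
servo_tool([
  [0.003,-0.028,0.02,1.2,-4.3,-0.7,45],
  [0,-0.028,0.03,0,0,0,45],
  [0,0,0.04,0,0,0,45],
  [0,0,0.04,0,0,0,45],
  [0,0,0.03,0,0,0,45],
  [0,0,0,0,0,0,45],
])

```text
t: 11.55
eef_pos: [592.6, 375.6, 55.3]
tcp_rot: [-3.137, -0.011, 0.096]
ft_force: [0.3, 0.8, -1.3]
opening: 0.452
```

```bash
python3 - <<'E'
from h import *
go(585,384,5,6.7)
E
```

```text
t 11.6 at [592.6 375.6  55.3] [-179.7   -0.6    5.5] op 0.452 F [ 0.3  0.8 -1.3] M [ 0.01  0.03 -0.01]
  rotvec deg [-0.28 -0.61 -1.2 ] shift now-tool [-0.0073 -0.0089  0.0503] shift final-tool [-0.0066 -0.0092  0.0503]
```

Request:
servo_tool([
  [-0.007,-0.009,0.01,-0.3,-0.6,-1.2,45],
  [0,0,0.02,0,0,0,45],
  [0,0,0.015,0,0,0,45],
  [0,0,0.004,0,0,0,45],
  [0,0,0,0,0,0,45],
])

```text
t: 11.97
eef_pos: [587.7, 382.9, 12.2]
tcp_rot: [-3.14, -0.006, 0.114]
ft_force: [-0.9, 0.4, 0.3]
opening: 0.448
```

```bash
python3 - <<'E'
from h import *
go(585,384,5,6.7)
E
```

```text
t 12.0 at [587.7 382.9  12.2] [-179.9   -0.4    6.5] op 0.448 F [-0.9  0.4  0.3] M [ 0.04 -0.01  0.01]
  rotvec deg [-0.09 -0.35 -0.16] shift now-tool [-0.0026 -0.0014  0.0072] shift final-tool [-0.0026 -0.0015  0.0072]
```

Request:
servo_tool([
  [-0.003,-0.001,0.008,0,0,0,45],
  [0,0,0,0,0,0,0],
  [0,0,0,0,0,0,0],
  [0,0,0,0,0,0,0],
  [0,0,0,0,0,0,0],
  [0,0,0,0,0,0,0],
  [0,0,0,0,0,0,0],
  [0,0,0,0,0,0,0],
])

```text
t: 12.63
eef_pos: [585.9, 384.3, 8.3]
tcp_rot: [-3.138, -0.011, 0.114]
ft_force: [0.2, -0.5, -3.4]
opening: 0.227
```

Request:
servo_tool([
  [0,0,0,0,0,0,0],
  [0,0,-0.02,0,0,0,0],
  [0,0,-0.04,0,0,0,0],
  [0,0,-0.04,0,0,0,0],
  [0,0,-0.04,0,0,0,0],
  [0,0,-0.02,0,0,3,0],
  [0,0.02,0,0,0,3.5,0],
  [0,0.04,0,0,0,0,0],
])

```text
t: 13.3
eef_pos: [583.7, 327.1, 172.3]
tcp_rot: [-3.138, -0.006, 0.001]
ft_force: [0.3, -0.1, -3.4]
opening: 0.23
```

Request:
servo_tool([
  [-0.005,0.041,0,0,0,0,0],
  [-0.005,0.041,0,0,0,0,0],
  [-0.005,0.041,0,0,0,0,0],
  [-0.005,0.041,0,0,0,0,0],
  [-0.005,0.041,0,0,0,0,0],
  [-0.005,0.041,0,0,0,0,0],
  [-0.005,0.041,0,0,0,0,0],
  [-0.005,0.041,0,0,0,0,0],
])

```text
t: 13.97
eef_pos: [541.6, -4.8, 172.3]
tcp_rot: [-3.137, -0.01, 0.006]
ft_force: [0.8, -0.7, -2.0]
opening: 0.228
```

```bash
python3 - <<'E'
from h import *
go(520,-236,150,0)
E
```

```text
t 14.0 at [541.6  -4.8 172.3] [-179.8   -0.6    0.3] op 0.228 F [ 0.8 -0.7 -2. ] M [ 0.07 -0.05  0.  ]
  rotvec deg [-0.24 -0.58  0.34] shift now-tool [-0.0232  0.2311  0.0211] shift final-tool [-0.0216  0.2312  0.0223]
```

Request:
servo_tool([
  [-0.004,0.041,0,0,-0.5,0,0],
  [-0.004,0.041,0,0,0,0,0],
  [-0.004,0.041,0,0,0,0,0],
  [-0.004,0.041,0,0,0,0,0],
  [-0.004,0.041,0,0,0,0,0],
  [0,0.018,0.03,0,0,0,0],
  [0,0,0.03,0,0,0,0],
  [0,0,0,0,0,0,0],
])

```text
t: 14.63
eef_pos: [519.8, -240.1, 112.1]
tcp_rot: [3.141, -0.007, -0.002]
ft_force: [-0.7, 0.8, -3.9]
opening: 0.23
```

```bash
python3 - <<'E'
from h import *
go(520,-236,17,0)
E
```

```text
t 14.6 at [ 519.8 -240.1  112.1] [ 1.8e+02 -4.0e-01 -1.0e-01] op 0.23 F [-0.7  0.8 -3.9] M [0.1  0.14 0.01]
  rotvec deg [ 0.01 -0.4  -0.11] shift now-tool [-0.0005 -0.0042  0.0951] shift final-tool [ 0.0002 -0.0041  0.0951]
```

Request:
servo_tool([
  [0,-0.003,0.03,0,-0.4,0,0],
  [0,0,0.03,0,0,0,0],
  [0,0,0.025,0,0,0,0],
  [0,0,0.01,0,0,0,0],
  [0,0,0,0,0,0,0],
])

```text
t: 15.05
eef_pos: [522.3, -237.3, 18.5]
tcp_rot: [3.14, -0.003, -0.002]
ft_force: [-0.1, 0.5, -2.7]
opening: 0.231
```

Request:
servo_tool([
  [0,0,0,0,0,0,45],
  [0,0,0,0,0,0,45],
  [0,0,0,0,0,0,45],
  [0,0,0,0,0,0,45],
  [0,0,-0.04,0,0,0,45],
  [0,0,-0.04,0,0,0,45],
  [0,0,-0.04,0,0,0,45],
  [0,-0.03,-0.03,0,0,0,45],
])

```text
t: 15.72
eef_pos: [522.8, -210.2, 176.0]
tcp_rot: [3.139, -0.004, -0.003]
ft_force: [0.3, 0.3, 0.4]
opening: 0.451
```

Request:
servo_tool([
  [-0.007,-0.041,0,0,0,0,45],
  [-0.007,-0.041,0,0,0,0,45],
  [-0.007,-0.041,0,0,0,0,45],
  [-0.007,-0.041,0,0,0,0,45],
  [-0.007,-0.041,0,0,0,0,45],
  [-0.007,-0.041,0,0,0,0,45],
  [-0.007,-0.041,0,0,0,0,45],
  [-0.007,-0.041,0,0,0,0,45],
])

```text
t: 16.38
eef_pos: [471.2, 118.5, 190.0]
tcp_rot: [3.131, -0.036, -0.011]
ft_force: [0.7, 0.0, -0.1]
opening: 0.447
```

```bash
python3 - <<'E'
from h import *
go(425,281,5,4.1)
E
```

```text
t 16.4 at [471.2 118.5 190. ] [179.4  -2.   -0.7] op 0.447 F [ 0.7  0.  -0.1] M [0.01 0.05 0.03]
  rotvec deg [ 0.71 -2.01 -4.77] shift now-tool [-0.0546 -0.164   0.1814] shift final-tool [-0.0345 -0.1654  0.185 ]
```

Request:
servo_tool([
  [-0.008,-0.037,0.01,0.7,-2,-4.7,45],
  [-0.008,-0.041,0.02,0,0,0,45],
  [-0.008,-0.041,0.03,0,0,0,45],
  [-0.008,-0.041,0.03,0,0,0,45],
  [0,0,0.03,0,0,0,45],
  [0,0,0.02,0,0,0,45],
  [0,0,0,0,0,0,45],
])

```text
t: 16.97
eef_pos: [435.8, 270.3, 68.1]
tcp_rot: [-3.136, -0.02, 0.084]
ft_force: [-0.6, -0.4, 0.1]
opening: 0.45
```

```bash
python3 - <<'E'
from h import *
go(425,281,5,4.1)
for n in ("side","wrist"):
  for p in pins(cam(n)): print(n,*[round(float(x),1) for x in p[:5]])
E
```

```text
t 17.0 at [435.8 270.3  68.1] [-179.7   -1.1    4.8] op 0.45 F [-0.6 -0.4  0.1] M [ 0.01  0.04 -0.  ]
  rotvec deg [-0.35 -1.14  0.71] shift now-tool [-0.0111 -0.0112  0.063 ] shift final-tool [-0.01   -0.0114  0.0631]
side 445.2 384.5 20.9 92.9 11.7
side 425.2 281.3 21.4 92.4 3.1
wrist 434.1 281.4 22.5 75.1 4.2
wrist 450.1 385.2 22.4 83.5 11.5
```

Request:
servo_tool([
  [-0.01,-0.011,0.01,-0.3,-1.1,0.7,45],
  [0,0,0.025,0,0,0,45],
  [0,0,0.018,0,0,0,45],
  [0,0,0,0,0,0,45],
  [0,0,0,0,0,0,45],
])

```text
t: 17.48
eef_pos: [432.5, 280.9, 26.4]
tcp_rot: [-3.134, -0.017, 0.066]
ft_force: [0.7, -0.8, 0.5]
opening: 0.451
```

```bash
python3 - <<'E'
from h import *
go(425,281,5,4.1)
E
```

```text
t 17.5 at [432.5 280.9  26.4] [-179.6   -1.     3.8] op 0.451 F [ 0.7 -0.8  0.5] M [0.07 0.04 0.01]
  rotvec deg [-0.42 -0.99 -0.34] shift now-tool [-0.0079 -0.0004  0.0213] shift final-tool [-0.0075 -0.0006  0.0214]
```

Request:
servo_tool([
  [-0.008,0,0.012,-0.4,-1,0,45],
  [0,0,0.009,0,0,0,45],
  [0,0,0,0,0,0,0],
  [0,0,0,0,0,0,0],
  [0,0,0,0,0,0,0],
  [0,0,0,0,0,0,0],
  [0,0,0,0,0,0,0],
  [0,0,0,0,0,0,0],
])

```text
t: 18.15
eef_pos: [426.8, 280.5, 8.9]
tcp_rot: [-3.139, -0.005, 0.064]
ft_force: [0.6, -0.5, -2.9]
opening: 0.228
```

Request:
servo_tool([
  [0,0,0,0,0,0,0],
  [0,0,0,0,0,0,0],
  [0,0,-0.02,0,0,0,0],
  [0,0,-0.04,0,0,0,0],
  [0,0,-0.04,0,0,0,0],
  [0,0,-0.04,0,0,0,0],
  [0,0.02,-0.02,0,0,4,0],
  [0,0.04,0,0,0,0,0],
])

```text
t: 18.82
eef_pos: [426.5, 222.2, 173.9]
tcp_rot: [-3.141, -0.0, -0.004]
ft_force: [0.8, -1.4, -2.8]
opening: 0.23
```

Request:
servo_tool([
  [0,0.041,0,0,0,0,0],
  [0,0.041,0,0,0,0,0],
  [0,0.041,0,0,0,0,0],
  [0,0.041,0,0,0,0,0],
  [0,0.041,0,0,0,0,0],
  [0,0.041,0,0,0,0,0],
  [0,0.041,0,0,0,0,0],
  [0,0.041,0,0,0,0,0],
])

```text
t: 19.48
eef_pos: [422.7, -112.0, 177.1]
tcp_rot: [-3.14, -0.008, 0.002]
ft_force: [1.9, 0.8, -1.7]
opening: 0.229
```

```bash
python3 - <<'E'
from h import *
go(417,-249,150,0)
E
```

```text
t 19.5 at [ 422.7 -112.   177.1] [-1.799e+02 -5.000e-01  1.000e-01] op 0.229 F [ 1.9  0.8 -1.7] M [ 0.06 -0.06  0.02]
  rotvec deg [-0.07 -0.47  0.14] shift now-tool [-0.0063  0.137   0.0269] shift final-tool [-0.0057  0.137   0.0271]
```

Request:
servo_tool([
  [-0.003,0.041,0,0,-0.4,0,0],
  [-0.003,0.041,0,0,0,0,0],
  [0,0.041,0.0,0,0,0,0],
  [0,0.003,0.03,0,0,0,0],
  [0,0,0.04,0,0,0,0],
  [0,0,0.04,0,0,0,0],
  [0,0,0.03,0,0,0,0],
  [0,0,0,0,0,0,0],
])

```text
t: 20.15
eef_pos: [416.5, -251.5, 34.5]
tcp_rot: [3.135, -0.01, -0.009]
ft_force: [-0.3, 0.7, -3.0]
opening: 0.229
```

```bash
python3 - <<'E'
from h import *
go(417,-249,17,0)
E
```

```text
t 20.1 at [ 416.5 -251.5   34.5] [179.6  -0.6  -0.5] op 0.229 F [-0.3  0.7 -3. ] M [0.08 0.09 0.07]
  rotvec deg [ 0.37 -0.56 -0.51] shift now-tool [ 0.0004 -0.0026  0.0174] shift final-tool [ 0.0005 -0.0025  0.0175]
```

Next pin: A at (445,385, 11.6°).

Request:
servo_tool([
  [0,-0.002,0.015,0.3,-0.5,-0.5,0],
  [0,0,0.002,0,0,0,0],
  [0,0,0,0,0,0,45],
  [0,0,0,0,0,0,45],
  [0,0,0,0,0,0,45],
  [0,0,0,0,0,0,45],
  [0,0,-0.04,0,0,0,45],
  [0,0,-0.04,0,0,0,45],
])

```text
t: 20.82
eef_pos: [416.0, -248.7, 99.7]
tcp_rot: [-3.138, 0.005, 0.0]
ft_force: [0.8, -1.5, 0.7]
opening: 0.447
```

Request:
servo_tool([
  [0,0,-0.04,0,0,0,45],
  [0,-0.02,-0.03,0,0,0,45],
  [0,-0.041,0,0,0,0,45],
  [0,-0.041,0,0,0,0,45],
  [0,-0.041,0,0,-0.5,0,45],
  [0,-0.041,0,0,-0.5,0,45],
  [0,-0.041,0,0,-0.5,0,45],
  [0,-0.041,0,0,-0.5,0,45],
])

```text
t: 21.48
eef_pos: [419.4, 17.1, 188.5]
tcp_rot: [3.131, 0.012, -0.012]
ft_force: [0.7, -0.2, -0.0]
opening: 0.451
```

Request:
servo_tool([
  [0.002,-0.041,0,0,-0.5,0,45],
  [0.004,-0.041,0,0,-0.5,0,45],
  [0.004,-0.041,0,0,0,0,45],
  [0.004,-0.041,0,0,0,0,45],
  [0.004,-0.041,0,0,0,0,45],
  [0,-0.041,0,0,0,0,45],
  [0,-0.041,0,0,0,0,45],
  [0,0,0,0,0,0,45],
])

```text
t: 22.15
eef_pos: [436.9, 313.8, 195.0]
tcp_rot: [3.137, 0.014, -0.007]
ft_force: [-0.5, -1.1, -0.7]
opening: 0.446
```

```bash
python3 - <<'E'
from h import *
go(445,385,5,11.6)
for n in ("side","top"):
  for p in pins(cam(n),10): print(n,*[round(float(x),1) for x in p[:5]])
E
```

```text
t 22.1 at [436.9 313.8 195. ] [179.7   0.8  -0.4] op 0.446 F [-0.5 -1.1 -0.7] M [0.05 0.06 0.03]
  rotvec deg [  0.2    0.83 -12.  ] shift now-tool [ 0.0103 -0.0722  0.1895] shift final-tool [ 0.0223 -0.0681  0.19  ]
side 445.3 384.4 20.6 92.8 11.9
side 415.8 -256.3 32.5 91.6 179.9
side 513.4 -243.6 38.8 74.1 168.8
```

Request:
servo_tool([
  [0.01,-0.034,0.02,0.2,0.8,-6,45],
  [0,-0.034,0.03,0,0,-6,45],
  [0,0,0.04,0,0,0,45],
  [0,0,0.03,0,0,0,45],
  [0,0,0.02,0,0,0,45],
  [0,0,0,0,0,0,45],
])

```text
t: 22.75
eef_pos: [447.1, 373.9, 55.9]
tcp_rot: [-3.141, -0.009, 0.206]
ft_force: [-0.5, -0.3, 0.2]
opening: 0.45
```

```bash
python3 - <<'E'
from h import *
go(445,385,5,11.6)
E
```

```text
t 22.8 at [447.1 373.9  55.9] [-180.    -0.5   11.8] op 0.45 F [-0.5 -0.3  0.2] M [ 0.01  0.04 -0.01]
  rotvec deg [-0.04 -0.52  0.23] shift now-tool [-0.0002 -0.0112  0.0509] shift final-tool [ 0.0002 -0.0113  0.0509]
```

Request:
servo_tool([
  [0,-0.011,0.01,0,-0.5,0,45],
  [0,0,0.02,0,0,0,45],
  [0,0,0.012,0,0,0,45],
  [0,0,0,0,0,0,45],
])

```text
t: 23.08
eef_pos: [447.8, 381.0, 17.6]
tcp_rot: [-3.14, -0.003, 0.201]
ft_force: [-0.7, -0.6, 0.8]
opening: 0.453
```

```bash
python3 - <<'E'
from h import *
go(445,385,5,11.6)
E
```

```text
t 23.1 at [447.8 381.   17.6] [-179.9   -0.2   11.5] op 0.453 F [-0.7 -0.6  0.8] M [ 0.01  0.04 -0.05]
  rotvec deg [-0.08 -0.17 -0.1 ] shift now-tool [-0.002  -0.0044  0.0126] shift final-tool [-0.0019 -0.0044  0.0126]
```

Request:
servo_tool([
  [-0.002,-0.004,0.008,0,0,0,45],
  [0,0,0.005,0,0,0,45],
  [0,0,0,0,0,0,0],
  [0,0,0,0,0,0,0],
  [0,0,0,0,0,0,0],
  [0,0,0,0,0,0,0],
  [0,0,0,0,0,0,0],
  [0,0,0,0,0,0,0],
])

```text
t: 23.75
eef_pos: [447.0, 384.3, 8.8]
tcp_rot: [-3.138, -0.008, 0.199]
ft_force: [-0.1, 0.1, -2.7]
opening: 0.226
```

Request:
servo_tool([
  [0,0,0,0,0,0,0],
  [0,0,0,0,0,0,0],
  [0,0,-0.02,0,0,0,0],
  [0,0,-0.04,0,0,0,0],
  [0,0,-0.04,0,0,0,0],
  [0,0,-0.04,0,0,0,0],
  [0,0,-0.02,0,0,6,0],
  [0,0.04,0,0,0,5.5,0],
])

```text
t: 24.42
eef_pos: [448.3, 346.3, 173.0]
tcp_rot: [-3.14, -0.002, -0.001]
ft_force: [1.0, -1.1, -2.8]
opening: 0.232
```

Request:
servo_tool([
  [0,0.041,0,0,0,0,0],
  [0,0.041,0,0,0,0,0],
  [0,0.041,0,0,0,0,0],
  [0,0.041,0,0,0,0,0],
  [0,0.041,0,0,0,0,0],
  [0,0.041,0,0,0,0,0],
  [0,0.041,0,0,0,0,0],
  [0,0.041,0,0,0,0,0],
])

```text
t: 25.08
eef_pos: [444.4, 12.7, 174.8]
tcp_rot: [-3.137, -0.009, -0.0]
ft_force: [1.2, -0.6, -2.4]
opening: 0.23
```

Request:
servo_tool([
  [0,0.041,0,0,0,0,0],
  [0,0.041,0,0,0,0,0],
  [0,0.041,0,0,0,0,0],
  [0,0.041,0,0,0,0,0],
  [0,0.041,0,0,0,0,0],
  [0,0.041,0,0,0,0,0],
  [0,0.041,0,0,0,0,0],
  [0,0,0,0,0,0,0],
])

```text
t: 25.75
eef_pos: [440.1, -285.4, 174.4]
tcp_rot: [-3.14, -0.012, -0.004]
ft_force: [-0.9, 1.4, -2.1]
opening: 0.23
```

```bash
python3 - <<'E'
from h import *
go(428,-338,17,0)
E
```

```text
t 25.8 at [ 440.1 -285.4  174.4] [-179.9   -0.7   -0.3] op 0.23 F [-0.9  1.4 -2.1] M [0.05 0.14 0.01]
  rotvec deg [-0.1  -0.67 -0.26] shift now-tool [-0.0138  0.053   0.1571] shift final-tool [-0.0121  0.0526  0.1574]
```

Request:
servo_tool([
  [-0.006,0.027,0.02,0,-0.6,0,0],
  [-0.006,0.026,0.03,0,0,0,0],
  [0,0,0.04,0,0,0,0],
  [0,0,0.03,0,0,0,0],
  [0,0,0.02,0,0,0,0],
  [0,0,0,0,0,0,0],
])

```text
t: 26.25
eef_pos: [427.5, -345.6, 30.1]
tcp_rot: [3.139, -0.006, -0.011]
ft_force: [-0.2, 0.6, -2.7]
opening: 0.231
```

```bash
python3 - <<'E'
from h import *
go(428,-338,17,0)
E
```

```text
t 26.2 at [ 427.5 -345.6   30.1] [179.8  -0.3  -0.6] op 0.231 F [-0.2  0.6 -2.7] M [ 0.02  0.09 -0.02]
  rotvec deg [ 0.16 -0.33 -0.61] shift now-tool [ 0.0004 -0.0077  0.0131] shift final-tool [ 0.0005 -0.0076  0.0131]
```

Request:
servo_tool([
  [0,-0.007,0.012,0,0,0,0],
  [0,0,0,0,0,0,45],
  [0,0,0,0,0,0,45],
  [0,0,0,0,0,0,45],
  [0,0,0,0,0,0,45],
  [0,0,-0.04,0,0,0,45],
  [0,0,-0.04,0,0,0,45],
  [0,0,-0.04,0,0,0,60],
])

```text
t: 26.92
eef_pos: [426.5, -337.8, 141.0]
tcp_rot: [-3.139, -0.0, -0.01]
ft_force: [0.8, -0.3, -0.1]
opening: 0.476
```

Request:
servo_tool([
  [0,0,-0.02,0,0,-7.1,60],
  [0,0,-0.02,0,0,-7.1,60],
  [0,0,-0.02,0,0,-7.1,60],
  [0,0,-0.02,0,0,-7.1,60],
  [0,0,-0.02,0,0,-7.1,60],
  [0,0,-0.02,0,0,-7.1,60],
  [0,0,0,0,0,-7.1,60],
  [0,0,0,0,0,-7.1,60],
])

```text
t: 27.58
eef_pos: [426.9, -338.8, 289.3]
tcp_rot: [3.113, 0.004, 0.992]
ft_force: [-0.3, -0.1, 0.1]
opening: 0.601
```

Request:
servo_tool([
  [0,0,0,0,0,-7.1,60],
  [0,0,0,0,0,-7.1,60],
  [0,0,0,0,0,-7.1,60],
  [0,0,0,0,0,-7.1,60],
  [0,0,0,0,0,-7.1,60],
  [0,0,0,0,0,-7.1,60],
  [0,0,0,0,0,-7.1,60],
  [0,0,0,0,0,-7.1,60],
])

```text
t: 28.25
eef_pos: [426.0, -338.2, 302.9]
tcp_rot: [3.123, 0.044, 1.991]
ft_force: [0.9, 0.8, 0.2]
opening: 0.603
```

Request:
servo_tool([
  [0,0,0,0,0,-7.1,60],
  [0,0,0,0,0,-7.1,60],
  [0,0,0,0,0,-7.1,60],
  [0,0,0,0,0,-7.1,60],
  [0,0,0,0,0,-7.1,60],
  [0,0,0,0,0,0,60],
])

```text
t: 28.75
eef_pos: [425.0, -337.5, 311.8]
tcp_rot: [-3.127, 0.057, 2.623]
ft_force: [0.1, -0.2, 0.9]
opening: 0.601
```

```bash
python3 - <<'E'
from h import *
go(641.3,-76.1,260,155.5)
c=cam("top"); cv2.imwrite("pics/t3.png",cv2.resize(c["img"],(800,600),interpolation=cv2.INTER_CUBIC))
for p in pins(cam("side")): print(*[round(float(x),1) for x in p[:5]])
E
```

```text
t 28.8 at [ 425.  -337.5  311.8] [-179.2    3.3  150.3] op 0.601 F [ 0.1 -0.2  0.9] M [ 0.09 -0.13 -0.02]
  rotvec deg [-0.98  3.25 -5.24] shift now-tool [-0.0552  0.335   0.0502] shift final-tool [-0.0885  0.3275  0.0518]
417.1 -256.6 33.5 94.4 178.8
524.2 -244.1 32.0 94.1 1.2
426.8 -344.4 34.2 93.5 179.7
532.7 -336.6 33.1 91.6 0.3
```

View pics/t3.png

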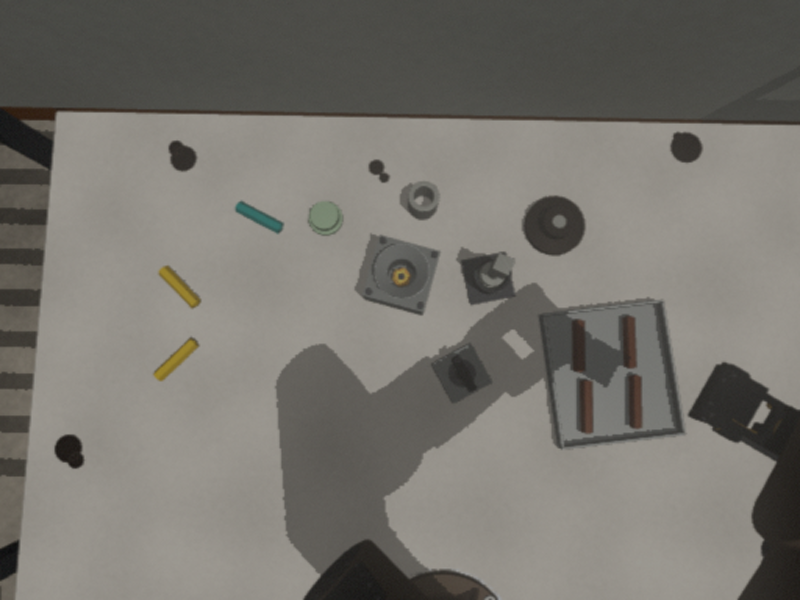

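All four pins lie in the tray and no rusty one is left on the table. Next, the extension.

Request:
servo_tool([
  [0,0,0,-1,3.2,-5.2,60],
  [-0.01,0.04,0,0,0,0,60],
  [-0.011,0.04,0,0,0,0,60],
  [-0.011,0.04,0,0,0,0,60],
  [-0.011,0.04,0,0,0,0,60],
  [-0.011,0.04,0.01,0,0,0,60],
  [-0.011,0.04,0.01,0,0,0,60],
  [-0.011,0.04,0.01,0,0,0,60],
])

```text
t: 29.52
eef_pos: [614.3, -122.5, 288.9]
tcp_rot: [-3.141, 0.008, 2.662]
ft_force: [0.3, -0.9, -0.3]
opening: 0.601
```

Request:
servo_tool([
  [-0.011,0.04,0.01,0,0,0,60],
  [0,0,0,0,0,0,60],
  [0,0,0,0,0,0,60],
])

```text
t: 29.77
eef_pos: [644.8, -86.0, 277.2]
tcp_rot: [3.141, 0.006, 2.655]
ft_force: [0.3, 0.3, -0.1]
opening: 0.599
```

```bash
python3 - <<'E'
from h import *
go(641.3,-76.1,200,155.5)
E
```

```text
t 29.8 at [644.8 -86.  277.2] [180.    0.3 152.1] op 0.599 F [ 0.3  0.3 -0.1] M [ 0.1  -0.15 -0.05]
  rotvec deg [ 0.03  0.35 -3.38] shift now-tool [0.0082 0.007  0.0771] shift final-tool [0.0073 0.0075 0.0772]
```

Request:
servo_tool([
  [0.007,0.007,0.03,0,0.3,-3.4,60],
  [0,0,0.03,0,0,0,60],
  [0,0,0.01,0,0,0,60],
  [0,0,0,0,0,0,60],
])

```text
t: 30.1
eef_pos: [641.9, -77.5, 208.0]
tcp_rot: [3.14, 0.005, 2.706]
ft_force: [0.0, 0.2, 0.8]
opening: 0.6
```

```bash
python3 - <<'E'
from h import *
go(641.3,-76.1,125,155.5)
c=cam("wrist"); u,v=proj(c,(641.3,-76.1,166)); print(u,v)
im=c["img"].copy()
for dx,dy in((659,-70),(648.6,-93.4),(623.5,-81.9),(634.3,-59)):
    cv2.circle(im,tuple(int(round(q)) for q in proj(c,(dx,dy,166))),2,(0,0,255),-1)
cv2.imwrite("pics/w4.png",im)
E
```

```text
t 30.1 at [641.9 -77.5 208. ] [179.9   0.3 155. ] op 0.6 F [0.  0.2 0.8] M [ 0.11 -0.11 -0.02]
  rotvec deg [ 0.07  0.3  -0.46] shift now-tool [0.0016 0.0009 0.083 ] shift final-tool [0.0012 0.001  0.083 ]
257.9227526999174 212.9634365130382
```

View pics/w4.png

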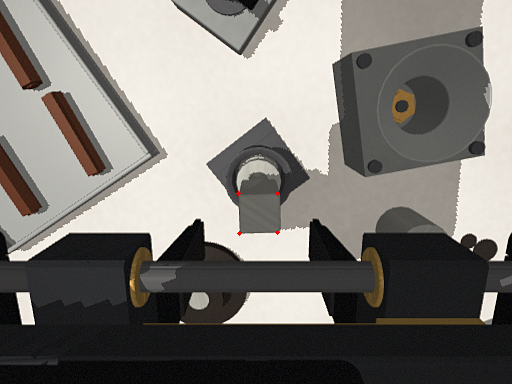

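The head is square to the jaws and centred between them, with my projected corners on its edges. Descending and gripping.

Request:
servo_tool([
  [0.001,0.001,0.03,0,0.3,-0.4,60],
  [0,0,0.03,0,0,0,60],
  [0,0,0.022,0,0,0,60],
  [0,0,0,0,0,0,60],
])

```text
t: 30.48
eef_pos: [645.2, -80.3, 133.6]
tcp_rot: [3.138, 0.013, 2.705]
ft_force: [-0.3, -0.2, -0.4]
opening: 0.6
```

```bash
python3 - <<'E'
from h import *
go(641.3,-76.1,125,155.5)
E
```

```text
t 30.5 at [645.2 -80.3 133.6] [179.8   0.8 155. ] op 0.6 F [-0.3 -0.2 -0.4] M [ 0.07 -0.11 -0.01]
  rotvec deg [ 0.21  0.76 -0.54] shift now-tool [0.0055 0.0021 0.0086] shift final-tool [0.0053 0.0022 0.0086]
```

Request:
servo_tool([
  [0.005,0.002,0.008,0.2,0.8,-0.5,60],
  [0,0,0,0,0,0,60],
  [0,0,0,0,0,0,0],
  [0,0,0,0,0,0,0],
  [0,0,0,0,0,0,0],
  [0,0,0,0,0,0,0],
  [0,0,0,0,0,0,0],
  [0,0,0,0,0,0,0],
])

```text
t: 31.15
eef_pos: [644.6, -78.1, 135.0]
tcp_rot: [3.139, 0.009, 2.71]
ft_force: [-0.7, -0.8, -6.1]
opening: 0.289
```

Request:
servo_tool([
  [0,0,0,0,0,0,0],
  [0,0,0,0,0,0,0],
  [0,0,0,0,0,0,0],
])

```text
t: 31.4
eef_pos: [644.5, -78.0, 134.8]
tcp_rot: [3.139, 0.009, 2.711]
ft_force: [-0.3, -0.1, -0.7]
opening: 0.294
```

```bash
python3 - <<'E'
from h import *
go(641.3,-76.1,125,155.5)
E
```

```text
t 31.4 at [644.5 -78.  134.8] [179.9   0.5 155.3] op 0.294 F [-0.3 -0.1 -0.7] M [ 0.03 -0.14 -0.  ]
  rotvec deg [ 0.12  0.51 -0.2 ] shift now-tool [0.0038 0.0004 0.0098] shift final-tool [0.0037 0.0004 0.0098]
```

Request:
servo_tool([
  [0,0,0,0,0,0,45],
  [0,0,0,0,0,0,45],
  [0,0,0,0,0,0,45],
  [0.004,0,0.008,0,0.5,0,45],
  [0,0,0,0,0,0,45],
  [0,0,0,0,0,0,45],
])

```text
t: 31.9
eef_pos: [640.8, -76.2, 126.3]
tcp_rot: [3.139, -0.0, 2.711]
ft_force: [-0.2, -0.8, -0.1]
opening: 0.449
```

```bash
python3 - <<'E'
from h import *
go(641.3,-76.1,124,155.5)
E
```

```text
t 31.9 at [640.8 -76.2 126.3] [179.9  -0.  155.3] op 0.449 F [-0.2 -0.8 -0.1] M [ 0.07 -0.14  0.01]
  rotvec deg [ 0.13 -0.01 -0.2 ] shift now-tool [-0.0004  0.0003  0.0023] shift final-tool [-0.0004  0.0003  0.0023]
```

Request:
servo_tool([
  [0,0,0,0,0,0,0],
  [0,0,0,0,0,0,0],
  [0,0,0,0,0,0,0],
  [0,0,0,0,0,0,0],
  [0,0,0,0,0,0,0],
  [0,0,0,0,0,0,0],
  [0,0,0,0,0,0,0],
  [0,0,0,0,0,0,0],
])

```text
t: 32.57
eef_pos: [640.7, -76.2, 125.9]
tcp_rot: [3.14, -0.001, 2.711]
ft_force: [-1.5, -0.8, -0.8]
opening: 0.294
```

Request:
servo_tool([
  [0,0,0,0,0,0,0],
  [0,0,-0.02,0,0,0,0],
  [0,0,-0.03,0,0,0,0],
  [0,0,-0.03,0,0,0,0],
  [0,0,-0.03,0,0,0,0],
  [0,0,-0.03,0,0,0,0],
  [0,0,0,0,0,0,0],
  [0,0,0,0,0,0,0],
])

```text
t: 33.23
eef_pos: [638.3, -76.1, 265.7]
tcp_rot: [-3.141, -0.013, 2.71]
ft_force: [-0.2, 0.2, -6.4]
opening: 0.297
```

```bash
python3 - <<'E'
from h import *
go(638.3,84,258,165.6)
E
```

```text
t 33.2 at [638.3 -76.1 265.7] [-180.    -0.7  155.3] op 0.297 F [-0.2  0.2 -6.4] M [ 0.12 -0.05 -0.01]
  rotvec deg [  0.04  -0.74 -10.3 ] shift now-tool [0.0668 0.1455 0.0085] shift final-tool [0.0398 0.1551 0.0077]
```

Request:
servo_tool([
  [0,0,0,0,-0.7,-5.2,0],
  [0,0,0,0,0,-5.1,0],
  [0.01,0.035,0,0,0,0,0],
  [0.01,0.035,0,0,0,0,0],
  [0.01,0.035,0,0,0,0,0],
  [0.01,0.03,0,0,0,0,0],
  [0,0.015,0,0,0,0,0],
  [0,0,0,0,0,0,0],
])

```text
t: 33.9
eef_pos: [630.6, 83.5, 248.8]
tcp_rot: [-3.138, -0.021, 2.895]
ft_force: [0.4, -0.6, -5.4]
opening: 0.29
```

```bash
python3 - <<'E'
from h import *
go(638.3,84,200,165.6)
E
```

```text
t 33.9 at [630.6  83.5 248.8] [-179.8   -1.2  165.9] op 0.29 F [ 0.4 -0.6 -5.4] M [ 0.06 -0.07 -0.04]
  rotvec deg [-0.22 -1.21  0.29] shift now-tool [-0.0084  0.0025  0.0486] shift final-tool [-0.0073  0.0024  0.0488]
```

Request:
servo_tool([
  [-0.007,0.0025,0.01,-0.2,-1.2,0.3,0],
  [0,0,0.02,0,0,0,0],
  [0,0,0,0,0,0,0],
  [0,0,0,0,0,0,0],
])

```text
t: 34.23
eef_pos: [635.5, 84.5, 211.3]
tcp_rot: [-3.138, -0.008, 2.893]
ft_force: [0.5, 0.2, -3.7]
opening: 0.294
```

```bash
python3 - <<'E'
from h import *
go(638.3,84,170,165.6)
import pickle
c=cam("wrist"); cv2.imwrite("pics/w5.png",c["img"])
E
```

```text
t 34.2 at [635.5  84.5 211.3] [-179.8   -0.5  165.7] op 0.294 F [ 0.5  0.2 -3.7] M [ 0.09 -0.16 -0.05]
  rotvec deg [-0.19 -0.46  0.14] shift now-tool [-0.0031  0.0003  0.0413] shift final-tool [-0.0028  0.0002  0.0413]
```

View pics/w5.png

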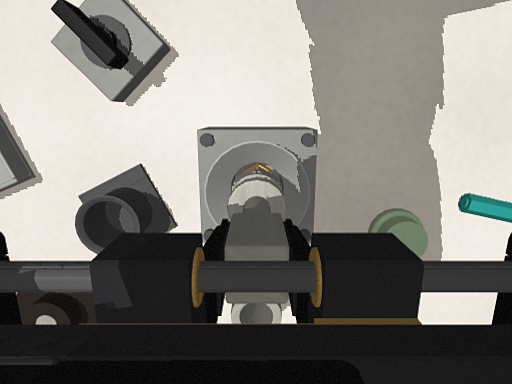

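The extension hangs upright over the funnel at about (256,190). Lowering it towards the nut.

Request:
servo_tool([
  [-0.003,0,0.015,-0.2,-0.5,0,0],
  [0,0,0.015,0,0,0,0],
  [0,0,0.01,0,0,0,0],
  [0,0,0,0,0,0,0],
  [0,0,0,0,0,0,0],
])

```text
t: 34.7
eef_pos: [638.0, 81.8, 172.2]
tcp_rot: [3.141, -0.001, 2.89]
ft_force: [-0.2, 1.9, -2.6]
opening: 0.297
```

```bash
python3 - <<'E'
from h import *
go(638.3,84,160,165.6)
E
```

```text
t 34.7 at [638.   81.8 172.2] [179.9  -0.  165.6] op 0.297 F [-0.2  1.9 -2.6] M [ 0.79  0.02 -0.02]
  rotvec deg [ 0.06 -0.03 -0.03] shift now-tool [0.0003 0.0022 0.0122] shift final-tool [0.0003 0.0022 0.0122]
```

Request:
servo_tool([
  [0,0.002,0.008,0,0,0,0],
  [0,0,0.006,0,0,0,0],
  [0,0,0,0,0,0,0],
  [0,0,0.005,0,0,0,0],
  [0,0,0,0,0,0,0],
])

```text
t: 35.12
eef_pos: [638.9, 83.5, 153.6]
tcp_rot: [3.141, 0.001, 2.89]
ft_force: [-0.3, 0.4, -5.9]
opening: 0.292
```

```bash
python3 - <<'E'
from h import *
go(638.3,84,132,165.6)
E
```

```text
t 35.1 at [638.9  83.5 153.6] [1.800e+02 1.000e-01 1.656e+02] op 0.292 F [-0.3  0.4 -5.9] M [0.19 0.01 0.01]
  rotvec deg [ 0.04  0.05 -0.03] shift now-tool [0.0007 0.0003 0.0216] shift final-tool [0.0007 0.0003 0.0216]
```

Well centred. I'll lower gently in small steps and watch for contact.

Request:
servo_tool([
  [0,0,0.005,0,0,0,0],
  [0,0,0,0,0,0,0],
  [0,0,0.004,0,0,0,0],
  [0,0,0,0,0,0,0],
])

```text
t: 35.45
eef_pos: [642.0, 83.0, 148.8]
tcp_rot: [3.139, 0.011, 2.89]
ft_force: [-2.8, 1.3, -6.7]
opening: 0.292
```

Request:
servo_tool([
  [0,0,0.004,0,0,0,0],
  [0,0,0.0,0,0,0,0],
])

```text
t: 35.62
eef_pos: [644.1, 82.5, 147.9]
tcp_rot: [3.138, 0.018, 2.891]
ft_force: [-3.8, -0.1, -6.0]
opening: 0.292
```

```bash
python3 - <<'E'
from h import *
go(638.3,84,132,165.6)
E
```

```text
t 35.6 at [644.1  82.5 147.9] [179.8   1.  165.6] op 0.292 F [-3.8 -0.1 -6. ] M [ 0.13  0.67 -0.01]
  rotvec deg [0.19 1.03 0.02] shift now-tool [ 0.0062 -0.      0.0158] shift final-tool [0.006  0.     0.0159]
```

Request:
servo_tool([
  [0.006,0,0.002,0.2,1,0,0],
  [0.001,0,0.004,0,0.2,0,0],
  [0,0,0,0,0,0,0],
])

```text
t: 35.87
eef_pos: [638.8, 83.8, 141.4]
tcp_rot: [3.141, 0.001, 2.891]
ft_force: [1.8, -1.1, -4.5]
opening: 0.294
```

```bash
python3 - <<'E'
from h import *
go(638.3,84,132,165.6)
E
```

```text
t 35.9 at [638.8  83.8 141.4] [1.800e+02 1.000e-01 1.656e+02] op 0.294 F [ 1.8 -1.1 -4.5] M [-0.16 -0.55 -0.05]
  rotvec deg [0.01 0.06 0.02] shift now-tool [0.0005 0.0001 0.0094] shift final-tool [0.0005 0.0001 0.0094]
```

TCP at 141 means the socket's lower edge (≈21 mm) is already below the nut's top (30 mm), so the hexagons mesh. Continuing down.

Request:
servo_tool([
  [0.001,0,0.005,0,0.3,0,0],
  [0.001,0,0.004,0,0.3,0,0],
  [0,0,0,0,0,0,0],
])

```text
t: 36.12
eef_pos: [637.9, 83.9, 130.9]
tcp_rot: [3.141, -0.008, 2.891]
ft_force: [2.2, -0.9, -1.7]
opening: 0.295
```

```bash
python3 - <<'E'
from h import *
go(638.3,84,132,165.6)
E
```

```text
t 36.1 at [637.9  83.9 130.9] [180.   -0.4 165.6] op 0.295 F [ 2.2 -0.9 -1.7] M [-0.24 -0.69 -0.02]
  rotvec deg [ 0.02 -0.44  0.02] shift now-tool [-0.0003  0.0001 -0.0011] shift final-tool [-0.0003  0.0001 -0.0011]
```

Seated on the bore floor. Turning clockwise.

Request:
servo_tool([
  [0,0,0,0,-0.4,4,0],
  [0,0,0,0,0,5,0],
  [0,0,0,0,0,5,0],
  [0,0,0,0,0,5,0],
  [0,0,0,0,0,5,0],
  [0,0,0,0,0,5,0],
  [0,0,0,0,0,5,0],
  [0,0,0,0,0,5,0],
])

```text
t: 36.78
eef_pos: [638.1, 84.1, 130.7]
tcp_rot: [-3.14, -0.0, 2.186]
ft_force: [1.9, -1.2, -0.9]
opening: 0.29
```

```bash
python3 - <<'E'
from h import *
go(638.3,84,131.5,96)
E
```

```text
t 36.8 at [638.1  84.1 130.7] [-179.9   -0.   125.2] op 0.29 F [ 1.9 -1.2 -0.9] M [-0.38 -0.69  0.28]
  rotvec deg [-0.08  0.   29.23] shift now-tool [-0.0002  0.0001 -0.0008] shift final-tool [-0.0001  0.0002 -0.0008]
```

Moment Mz is 0.28 N m, so the nut is turning. Continuing.

Request:
servo_tool([
  [0,0,0,0,0,5,0],
  [0,0,0,0,0,5,0],
  [0,0,0,0,0,5,0],
  [0,0,0,0,0,5,0],
  [0,0,0,0,0,5,0],
  [0,0,0,0,0,5,0],
  [0,0,0,0,0,5,0],
  [0,0,0,0,0,5,0],
])

```text
t: 37.45
eef_pos: [638.2, 84.2, 130.6]
tcp_rot: [-3.14, 0.002, 1.457]
ft_force: [1.2, -1.8, -0.9]
opening: 0.295
```

```bash
python3 - <<'E'
from h import *
go(638.3,84,131.5,45)
E
```

```text
t 37.5 at [638.2  84.2 130.6] [-1.799e+02  1.000e-01  8.350e+01] op 0.295 F [ 1.2 -1.8 -0.9] M [-0.5  -0.63  0.27]
  rotvec deg [-0.05  0.16 38.47] shift now-tool [-0.0002  0.0001 -0.0009] shift final-tool [-0.0001  0.0002 -0.0009]
```

Request:
servo_tool([
  [0,0,0,0,0,5,0],
  [0,0,0,0,0,5,0],
  [0,0,0,0,0,5,0],
  [0,0,0,0,0,5,0],
  [0,0,0,0,0,5,0],
  [0,0,0,0,0,5,0],
])

```text
t: 37.95
eef_pos: [638.2, 84.2, 130.6]
tcp_rot: [-3.141, 0.004, 0.91]
ft_force: [0.8, -1.8, 0.1]
opening: 0.296
```

Request:
servo_tool([
  [0,0,0,0,0,3,0],
  [0,0,0,0,0,3,0],
  [0,0,0,0,0,3,0],
])

```text
t: 38.2
eef_pos: [638.3, 84.3, 130.6]
tcp_rot: [3.141, 0.005, 0.744]
ft_force: [0.7, -1.2, -0.7]
opening: 0.293
```

```bash
python3 - <<'E'
from h import *
go(638.3,84,131.5,15)
E
```

```text
t 38.2 at [638.3  84.3 130.6] [180.    0.3  42.6] op 0.293 F [ 0.7 -1.2 -0.7] M [-0.42 -0.53  0.29]
  rotvec deg [ 0.09  0.25 27.6 ] shift now-tool [-0.0002  0.0002 -0.0009] shift final-tool [-0.      0.0003 -0.0009]
```

Request:
servo_tool([
  [0,0,0,0,0,3,0],
  [0,0,0,0,0,3,0],
  [0,0,0,0,0,3,0],
])

```text
t: 38.45
eef_pos: [638.3, 84.3, 130.6]
tcp_rot: [3.14, 0.005, 0.58]
ft_force: [1.0, -1.5, -0.1]
opening: 0.292
```

```bash
python3 - <<'E'
from h import *
go(638.3,84,131.5,15)
E
```

```text
t 38.5 at [638.3  84.3 130.6] [179.9   0.3  33.2] op 0.292 F [ 1.  -1.5 -0.1] M [-0.33 -0.41  0.7 ]
  rotvec deg [ 0.13  0.27 18.24] shift now-tool [-0.0001  0.0003 -0.0009] shift final-tool [-0.      0.0003 -0.0009]
```

Mz jumped to 0.7 near the predicted stop (the q₀≈0.53 case plus play). Pressing slightly on and holding.

Request:
servo_tool([
  [0,0,0,0,0,2,0],
  [0,0,0,0,0,2,0],
  [0,0,0,0,0,2,0],
  [0,0,0,0,0,2,0],
])

```text
t: 38.78
eef_pos: [638.4, 84.8, 130.7]
tcp_rot: [3.138, 0.005, 0.44]
ft_force: [-0.4, -3.4, 1.0]
opening: 0.313
```

```bash
python3 - <<'E'
from h import *
go(638.3,84,131.5,15)
E
```

```text
t 38.8 at [638.4  84.8 130.7] [179.8   0.3  25.2] op 0.313 F [-0.4 -3.4  1. ] M [-0.95  0.05  1.09]
  rotvec deg [ 0.22  0.28 10.22] shift now-tool [-0.0005  0.0007 -0.0008] shift final-tool [-0.0004  0.0008 -0.0008]
```

The moment reached 1.1 N m and the jaws began to ride over the head, so the nut is on its stop. Backing off 8° (within the play) and lifting out.

Request:
servo_tool([
  [0,0,0,0,0,-4,0],
  [0,0,0,0,0,-4,0],
  [0,0,0,0,0,-3,0],
  [0,0,0,0,0,0,0],
])

```text
t: 39.12
eef_pos: [637.5, 83.9, 130.6]
tcp_rot: [3.14, 0.01, 0.639]
ft_force: [2.1, -0.4, -1.8]
opening: 0.293
```

```bash
python3 - <<'E'
from h import *
go(638.3,84,250,38)
E
```

```text
t 39.1 at [637.5  83.9 130.6] [179.9   0.5  36.6] op 0.293 F [ 2.1 -0.4 -1.8] M [-0.14 -0.64  0.  ]
  rotvec deg [ 0.11  0.55 -1.4 ] shift now-tool [-0.0004  0.0007 -0.1194] shift final-tool [ 0.0007  0.0005 -0.1194]
```

Request:
servo_tool([
  [0.001,0,-0.02,0,0.4,0,0],
  [0,0,-0.02,0,0.2,0,0],
  [0,0,-0.02,0,0,0,0],
  [0,0,-0.03,0,0,0,0],
  [0,0,-0.03,0,0,0,0],
  [0,0,-0.02,0,0,0,0],
  [0,0,0,0,0,0,0],
])

```text
t: 39.7
eef_pos: [634.1, 85.4, 266.1]
tcp_rot: [-3.13, 0.017, 0.627]
ft_force: [-0.4, 0.2, -5.0]
opening: 0.289
```

```bash
python3 - <<'E'
from h import *
go(641.3,-76.1,265,38)
E
```

```text
t 39.7 at [634.1  85.4 266.1] [-179.3    1.    35.9] op 0.289 F [-0.4  0.2 -5. ] M [-0.01 -0.07 -0.03]
  rotvec deg [-0.7   0.95 -2.1 ] shift now-tool [-0.0889  0.1351  0.001 ] shift final-tool [-0.0938  0.1317  0.0011]
```

Request:
servo_tool([
  [-0.022,0.034,0,-0.7,0.9,0,0],
  [-0.022,0.034,0,0,0,0,0],
  [-0.022,0.034,0,0,0,0,0],
  [-0.02,0.03,0,0,0,0,0],
  [0,0,0,0,0,0,0],
  [0,0,0,0,0,0,0],
])

```text
t: 40.2
eef_pos: [637.6, -74.2, 256.2]
tcp_rot: [-3.13, 0.008, 0.623]
ft_force: [-0.5, -0.5, -4.5]
opening: 0.295
```

```bash
python3 - <<'E'
from h import *
go(641.3,-76.1,200,36)
c=cam("wrist"); im=c["img"].copy()
for p in((641.3,-76.1,60),(638.3,84,30)):
    u,v=proj(c,p); print(u,v)
cv2.imwrite("pics/w6.png",im)
E
```

```text
t 40.2 at [637.6 -74.2 256.2] [-179.3    0.5   35.7] op 0.295 F [-0.5 -0.5 -4.5] M [ 0.03 -0.03 -0.02]
  rotvec deg [-0.68  0.48 -0.28] shift now-tool [0.0024 0.0043 0.0561] shift final-tool [0.0019 0.0037 0.0562]
261.6067189171637 170.27810227751408
146.12590843513345 86.52481107745226
```

View pics/w6.png

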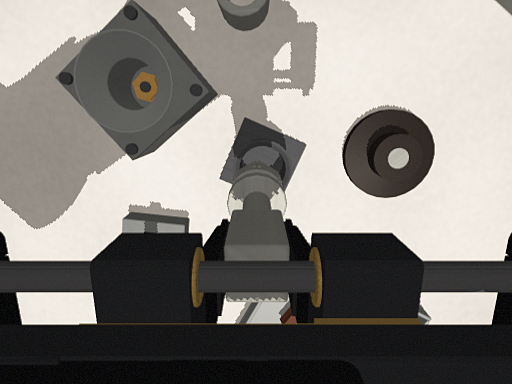

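The nut is visible at (146,87) and the extension is next to the holster tube. Lowering.

Request:
servo_tool([
  [0.002,0.004,0.02,-0.7,0.5,0,0],
  [0,0,0.02,0,0,0,0],
  [0,0,0,0,0,0,0],
  [0,0,0,0,0,0,0],
])

```text
t: 40.58
eef_pos: [640.1, -72.5, 211.7]
tcp_rot: [-3.138, 0.003, 0.624]
ft_force: [0.2, 0.4, -4.4]
opening: 0.295
```

```bash
python3 - <<'E'
from h import *
go(641.3,-76.1,180,36)
E
```

```text
t 40.6 at [640.1 -72.5 211.7] [-1.798e+02  1.000e-01  3.570e+01] op 0.295 F [ 0.2  0.4 -4.4] M [-0.04  0.    0.01]
  rotvec deg [-0.21  0.15 -0.26] shift now-tool [-0.001   0.0037  0.0317] shift final-tool [-0.0011  0.0036  0.0317]
```

Request:
servo_tool([
  [-0.001,0.004,0.005,-0.2,0.1,0,0],
  [0,0,0.01,0,0,0,0],
  [0,0,0,0,0,0,0],
])

```text
t: 40.83
eef_pos: [642.0, -74.6, 196.6]
tcp_rot: [3.141, 0.0, 0.626]
ft_force: [0.1, 1.3, -5.6]
opening: 0.292
```

```bash
python3 - <<'E'
from h import *
go(641.3,-76.1,165,36)
E
```

```text
t 40.8 at [642.  -74.6 196.6] [180.    0.   35.9] op 0.292 F [ 0.1  1.3 -5.6] M [0.02 0.1  0.02]
  rotvec deg [ 0.02  0.01 -0.15] shift now-tool [-0.0014  0.0008  0.0316] shift final-tool [-0.0014  0.0008  0.0316]
```

Request:
servo_tool([
  [-0.002,0.001,0.012,0,0,0,0],
  [-0.001,0.001,0.012,0,0,0,0],
  [-0.001,0,0.012,0,0,0,0],
  [0,0,0,0,0,0,0],
])

```text
t: 41.17
eef_pos: [640.8, -78.3, 160.3]
tcp_rot: [3.139, -0.002, 0.626]
ft_force: [0.3, -0.5, -5.0]
opening: 0.292
```

```bash
python3 - <<'E'
from h import *
go(641.3,-76.1,127,36)
E
```

```text
t 41.2 at [640.8 -78.3 160.3] [ 1.799e+02 -1.000e-01  3.590e+01] op 0.292 F [ 0.3 -0.5 -5. ] M [ 0.06  0.07 -0.02]
  rotvec deg [ 0.15 -0.12 -0.12] shift now-tool [ 0.0017 -0.0016  0.0333] shift final-tool [ 0.0018 -0.0015  0.0333]
```

Request:
servo_tool([
  [0.002,-0.002,0.012,0.1,0,0,0],
  [0,0,0.012,0,0,0,0],
  [0,0,0.005,0,0,0,0],
  [0,0,0,0,0,0,0],
])

```text
t: 41.5
eef_pos: [641.9, -75.3, 129.4]
tcp_rot: [3.14, -0.003, 0.626]
ft_force: [-0.4, 0.1, -4.4]
opening: 0.295
```

```bash
python3 - <<'E'
from h import *
go(641.3,-76.1,127,36)
E
```

```text
t 41.5 at [641.9 -75.3 129.4] [179.9  -0.2  35.9] op 0.295 F [-0.4  0.1 -4.4] M [-0.04  0.05 -0.03]
  rotvec deg [ 0.09 -0.16 -0.13] shift now-tool [-0.001   0.0003  0.0024] shift final-tool [-0.001   0.0003  0.0024]
```

Request:
servo_tool([
  [-0.001,0,0.003,0,0,0,0],
  [0,0,0,0,0,0,0],
  [0,0,0.001,0,0,0,0],
  [0,0,0,0,0,0,0],
])

```text
t: 41.83
eef_pos: [642.0, -75.9, 126.3]
tcp_rot: [3.139, -0.005, 0.626]
ft_force: [-0.6, -0.3, -4.7]
opening: 0.295
```

Request:
servo_tool([
  [0,0,0,0,0,0,60],
  [0,0,0,0,0,0,60],
  [0,0,0,0,0,0,60],
  [0,0,0,0,0,0,60],
  [0,0,0,0,0,0,60],
  [0,0,0,0,0,0,60],
])

```text
t: 42.33
eef_pos: [643.6, -76.4, 129.2]
tcp_rot: [3.134, -0.008, 0.626]
ft_force: [0.0, 0.2, 0.5]
opening: 0.592
```

```bash
python3 - <<'E'
from h import *
go(641.3,-76.1,230,36)
E
```

```text
t 42.3 at [643.6 -76.4 129.2] [179.6  -0.5  35.9] op 0.592 F [0.  0.2 0.5] M [-0.01  0.02 -0.01]
  rotvec deg [ 0.43 -0.48 -0.13] shift now-tool [-0.0009 -0.0008 -0.1009] shift final-tool [-0.0017 -0.0016 -0.1008]
```

Request:
servo_tool([
  [0,0,-0.02,0.4,-0.5,0,60],
  [0,0,-0.04,0,0,0,60],
  [0,0,-0.04,0,0,0,60],
  [0,0,-0.02,0,0,0,60],
  [-0.029,-0.029,0,0,0,3,60],
  [-0.029,-0.029,0,0,0,3,60],
  [-0.029,-0.029,0,0,0,3,60],
  [-0.029,-0.029,0,0,0,0,60],
])

```text
t: 43.0
eef_pos: [484.9, -38.6, 253.3]
tcp_rot: [3.139, -0.001, 0.46]
ft_force: [0.1, -0.2, 0.7]
opening: 0.602
```

Request:
servo_tool([
  [-0.029,-0.029,0,0,0,0,60],
  [0,0,0,0,0,0,60],
  [0,0,0,0,0,0,60],
])

```text
t: 43.25
eef_pos: [438.1, -23.2, 254.0]
tcp_rot: [3.14, -0.001, 0.46]
ft_force: [0.7, -0.3, 0.3]
opening: 0.603
```

```bash
python3 - <<'E'
from h import *
import pickle
go(471,-28,200,27)
c=cam("wrist"); pickle.dump(c,open("w7.pkl","wb"))
cv2.imwrite("pics/w7.png",cv2.resize(c["img"],(800,600),interpolation=cv2.INTER_CUBIC))
E
```

```text
t 43.2 at [438.1 -23.2 254. ] [ 1.799e+02 -1.000e-01  2.640e+01] op 0.603 F [ 0.7 -0.3  0.3] M [-0.04 -0.01 -0.01]
  rotvec deg [ 0.11 -0.07 -0.64] shift now-tool [0.0273 0.0188 0.0541] shift final-tool [0.0271 0.0192 0.054 ]
```

View pics/w7.png

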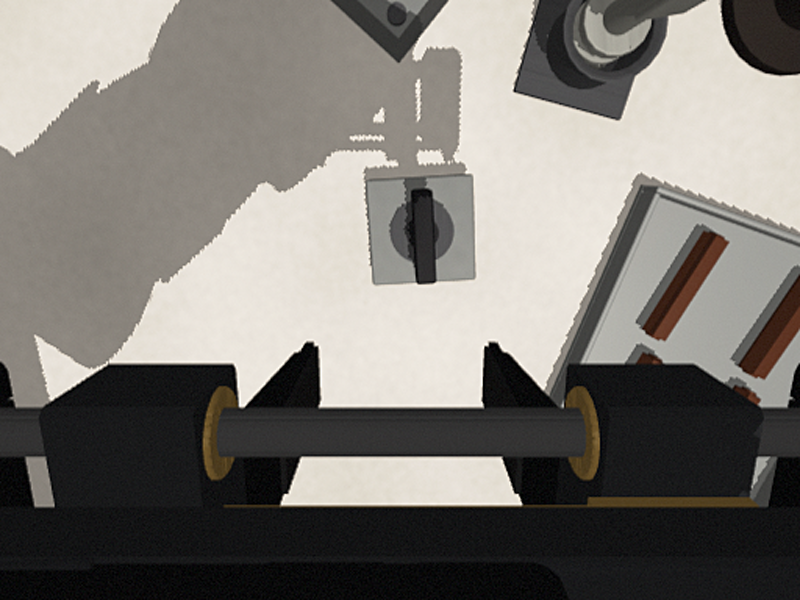

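```bash
python3 - <<'E'
from h import *
import pickle
c=pickle.load(open("w7.pkl","rb")); f=.64
B=np.array([ray(c,(u*f,v*f),74)[:2] for u,v in((413,190),(432,190),(436,282),(417,283))])
X=np.array([ray(c,(u*f,v*f),30)[:2] for u,v in((366,180),(472,175),(476,279),(373,284))])
for M in(B,X): print(M.mean(0).round(1),[(round(float(np.linalg.norm(e)),1),round(float(np.degrees(np.arctan2(e[1],e[0]))),1)) for e in np.roll(M,-1,0)-M])
go(*B.mean(0),62,27)
im=cv2.imread("pics/w6.png")[60:115,115:175]; cv2.imwrite("pics/w6n.png",cv2.resize(im,None,fx=10,fy=10,interpolation=cv2.INTER_CUBIC))
E
```

```text
[469.  -26.4] [(12.5, -63.7), (62.0, -150.3), (13.1, 119.4), (62.7, 29.2)]
[468.7 -26.5] [(78.3, -61.1), (78.3, -149.5), (79.8, 119.1), (78.6, 29.4)]
t 43.3 at [438.1 -23.2 253.9] [179.9  -0.   26.4] op 0.602 F [ 0.2 -0.5  0.1] M [-0.03 -0.06  0.02]
  rotvec deg [ 0.08 -0.03 -0.64] shift now-tool [0.0262 0.0164 0.1919] shift final-tool [0.0261 0.017  0.1919]
```

View pics/w6n.png

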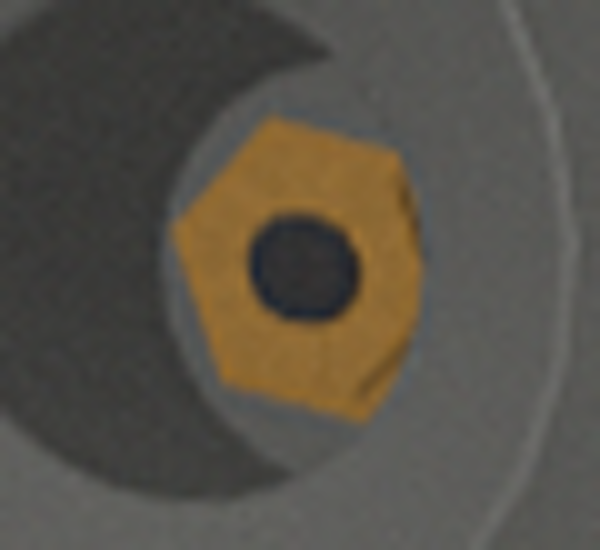

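The key measures consistently: centre (469,−26.4), bar at 29°. Before starting it, I'll double-check the nut angle from the same viewpoint as before.

Request:
servo_tool([
  [0,0,-0.01,0,0,6.6,60],
  [0,0,-0.01,0,0,6.6,60],
  [0,0,-0.01,0,0,6.6,60],
  [0,0,-0.01,0,0,6.6,60],
  [0.04,-0.035,0,0,0,0,60],
  [0.04,-0.035,0,0,0,0,60],
  [0.04,-0.035,0,0,0,0,60],
  [0,0,0,0,0,0,60],
])

```text
t: 43.97
eef_pos: [544.6, 57.8, 295.7]
tcp_rot: [3.14, -0.005, -0.031]
ft_force: [-0.3, -0.8, -0.2]
opening: 0.597
```

Request:
servo_tool([
  [0,0,0,0,0,0,60],
])

```text
t: 44.05
eef_pos: [546.2, 58.6, 294.8]
tcp_rot: [3.14, -0.004, -0.029]
ft_force: [-0.8, 0.2, 0.4]
opening: 0.6
```

```bash
python3 - <<'E'
from h import *
import pickle
go(557,81,295,0)
c2=cam("wrist"); pickle.dump(c2,open("w8.pkl","wb"))
tiles=[]
for c in(pickle.load(open("w2.pkl","rb")),c2):
    # rectify the plane z=30 around the nut: 60x60 mm, 6 px/mm; right=-y, up=+x
    K,R,t=[np.array(c[k],float) for k in("intrinsics","R","t")]
    src=np.float32([proj(c,(638.3+a,84+b,30)) for a,b in((30,30),(30,-30),(-30,-30),(-30,30))])
    H=cv2.getPerspectiveTransform(src,np.float32([[0,0],[360,0],[360,360],[0,360]]))
    w=cv2.warpPerspective(c["img"],H,(360,360),flags=cv2.INTER_CUBIC); tiles.append(w)
    hsv=cv2.cvtColor(w,cv2.COLOR_BGR2HSV); m=((hsv[...,0]>8)&(hsv[...,0]<30)&(hsv[...,1]>90)).astype(np.uint8)
    k=max(cv2.findContours(m,cv2.RETR_EXTERNAL,cv2.CHAIN_APPROX_NONE)[0],key=cv2.contourArea)
    h=cv2.convexHull(k)[:,0].astype(float); 
    # vertex angle mod 60 by maximal inscribed overlap with a regular hexagon
    yy,xx=np.nonzero(cv2.fillPoly(np.zeros_like(m),[h.astype(int)],1)); best=None
    from scipy.optimize import minimize
    mask=cv2.fillPoly(np.zeros_like(m),[h.astype(int)],1)
    for a in np.arange(0,60,1):
        for r in(15,15.5,16):
            A=np.radians(a+60*np.arange(6)); V=np.c_[-np.sin(A),-np.cos(A)]*r*6/np.cos(np.pi/6)
            cc=np.array([xx.mean(),yy.mean()])
            hx=cv2.fillPoly(np.zeros_like(m),[(cc+V).round().astype(int)],1)
            s=(hx&mask).sum()/(hx|mask).sum()
            if best is None or s>best[0]: best=(s,a,r)
    print("iou,vertex angle,r",best,"flats",(best[1]+30)%60, cc/6)
cv2.imwrite("pics/nuts.png",np.hstack(tiles))
E
```

```text
t 44.0 at [546.2  58.6 294.8] [179.9  -0.2  -1.7] op 0.6 F [-0.8  0.2  0.4] M [-0.03  0.   -0.02]
  rotvec deg [ 0.09 -0.24 -1.67] shift now-tool [ 0.0101 -0.0227 -0.0002] shift final-tool [ 0.0108 -0.0224 -0.0002]
iou,vertex angle,r (np.float64(0.9706899503509673), np.int64(45), 15) flats 15 [30.46038631 29.94952283]
iou,vertex angle,r (np.float64(0.9761455123745154), np.int64(52), 15.5) flats 22 [30.26151266 30.00552336]
```

View pics/nuts.png

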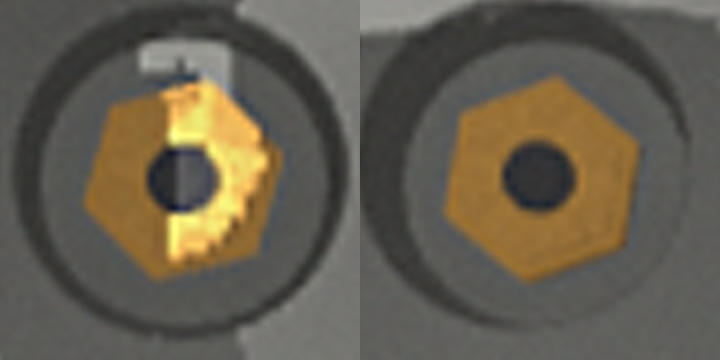

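The nut reads about 22° (mod 60), against about 17° expected at the stop. I'll refine the reading with subpixel edges relative to the housing's own edges.

```bash
python3 - <<'E'
from h import *
import pickle
from scipy.optimize import minimize
def rect(c,z,half,s):
    src=np.float32([proj(c,(638.3+a,84+b,z)) for a,b in((half,half),(half,-half),(-half,-half),(-half,half))])
    n=int(2*half*s)
    return cv2.warpPerspective(c["img"],cv2.getPerspectiveTransform(src,np.float32([[0,0],[n,0],[n,n],[0,n]])),(n,n),flags=cv2.INTER_CUBIC)
for name in("w1","w2","w8"):
    c=pickle.load(open(name+".pkl","rb"))
    for z in(30,33):
        w=rect(c,z,30,8); hsv=cv2.cvtColor(w,cv2.COLOR_BGR2HSV)
        m=((hsv[...,0]>8)&(hsv[...,0]<30)&(hsv[...,1]>90)).astype(np.uint8)
        ks=cv2.findContours(m,cv2.RETR_EXTERNAL,cv2.CHAIN_APPROX_NONE)[0]
        k=cv2.convexHull(max(ks,key=cv2.contourArea)); mask=cv2.fillPoly(np.zeros_like(m),[k],1)
        cn=cv2.findContours(mask,0,1)[0][0][:,0].astype(float)
        P=np.c_[-(cn[:,1]),-(cn[:,0])]/8     # world dx,dy up to a shift
        P-=P.mean(0)
        def cost(p):
            q=P-p[:2]; A=np.radians(p[2]+60*np.arange(6)); d=(q@np.array([np.cos(A),np.sin(A)])).max(1)-p[3]
            return np.sum(np.minimum(np.abs(d),1.5))
        b=min((minimize(cost,[0,0,a,15],method="Nelder-Mead",options=dict(xatol=1e-3,maxiter=2000)) for a in range(0,60,10)),key=lambda r:r.fun)
        print(name,z,"flat",round(b.x[2]%60,1),"half-AF",round(b.x[3],2),"resid",round(b.fun/len(P),3))
    # screws in the z=75 plane
    w=rect(c,75,70,5); g=cv2.medianBlur(cv2.cvtColor(w,cv2.COLOR_BGR2GRAY),3)
    ci=cv2.HoughCircles(g,cv2.HOUGH_GRADIENT,1,100,param1=80,param2=14,minRadius=14,maxRadius=30)
    if ci is not None:
        D=[(70-v/5,70-u/5) for u,v,r in ci[0]]; D=[d for d in D if 52<np.hypot(*d)<78]
        print("  screws",[(round(float(a),1),round(float(b),1),round(float(np.degrees(np.arctan2(b,a))-45)%90,1)) for a,b in D])
    cv2.imwrite(f"pics/h_{name}.png",w)
cv2.imwrite("pics/h.png",cv2.resize(np.hstack([cv2.imread(f"pics/h_{n}.png") for n in("w2","w8")]),(800,400)))
E
```

```text
w1 30 flat 14.0 half-AF 12.66 resid 0.765
w1 33 flat 11.9 half-AF 13.2 resid 0.888
  screws [(-56.1, -34.1, 76.3), (-33.5, 55.5, 76.1), (32.9, -56.9, 75.0)]
w2 30 flat 14.3 half-AF 15.23 resid 0.105
w2 33 flat 14.3 half-AF 15.13 resid 0.097
  screws [(33.9, -57.1, 75.7), (55.9, 32.5, 75.2), (-56.3, -34.5, 76.5)]
w8 30 flat 20.8 half-AF 15.38 resid 0.12
w8 33 flat 20.7 half-AF 15.28 resid 0.117
  screws [(-56.1, -33.5, 75.8), (-32.9, 55.3, 75.7), (34.7, -56.1, 76.7), (57.5, 33.9, 75.5), (-47.9, 30.7, 12.3)]
```

View pics/h.png

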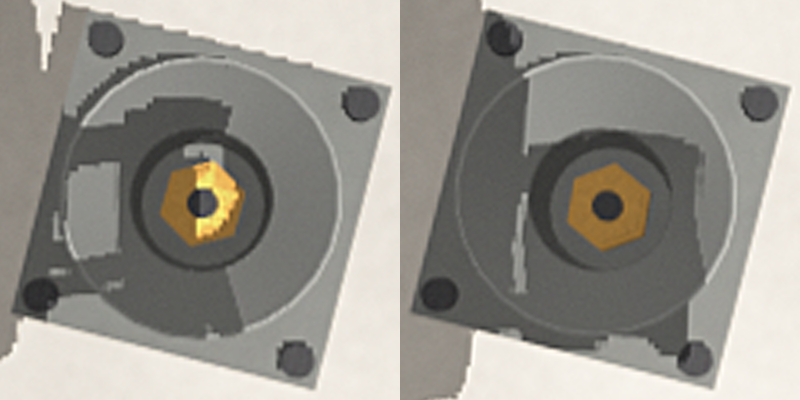

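Request:
servo_tool([
  [0.02,-0.025,0,0,0,-1.7,60],
  [0.004,0,0.03,0,0,0,60],
  [0,0,0.03,0,0,0,60],
  [0,0,0,0,0,0,60],
  [0,0,0,0,0,0,60],
])

```text
t: 44.52
eef_pos: [572.5, 80.1, 234.2]
tcp_rot: [3.14, -0.006, -0.002]
ft_force: [0.3, -1.0, -0.3]
opening: 0.604
```

```bash
python3 - <<'E'
from h import *
import pickle
from scipy.optimize import minimize
go(569,84,240,0)
def rect(c,z,half,s):
    src=np.float32([proj(c,(638.3+a,84+b,z)) for a,b in((half,half),(half,-half),(-half,-half),(-half,half))])
    n=int(2*half*s)
    return cv2.warpPerspective(c["img"],cv2.getPerspectiveTransform(src,np.float32([[0,0],[n,0],[n,n],[0,n]])),(n,n),flags=cv2.INTER_CUBIC)
for i in range(2):
    c=cam("wrist"); print("cam",(-np.array(c["R"]).T@np.array(c["t"]).reshape(3)).round(0))
    w=rect(c,30,30,8); hsv=cv2.cvtColor(w,cv2.COLOR_BGR2HSV)
    m=((hsv[...,0]>8)&(hsv[...,0]<30)&(hsv[...,1]>90)).astype(np.uint8)
    k=cv2.convexHull(max(cv2.findContours(m,0,1)[0],key=cv2.contourArea)); mask=cv2.fillPoly(np.zeros_like(m),[k],1)
    cn=cv2.findContours(mask,0,1)[0][0][:,0].astype(float); P=np.c_[-cn[:,1],-cn[:,0]]/8; P-=P.mean(0)
    def cost(p):
        q=P-p[:2]; A=np.radians(p[2]+60*np.arange(6)); d=(q@np.array([np.cos(A),np.sin(A)])).max(1)-p[3]
        return np.sum(np.minimum(np.abs(d),1.5))
    b=min((minimize(cost,[0,0,a,15],method="Nelder-Mead",options=dict(xatol=1e-3,maxiter=2000)) for a in range(0,60,10)),key=lambda r:r.fun)
    print("flat",round(b.x[2]%60,1),"AF/2",round(b.x[3],2),"resid",round(b.fun/len(P),3))
    v=cv2.approxPolyDP(k,6,True)[:,0]; cc=v.mean(0); print("vertex",[round(float(np.degrees(np.arctan2(-(q[0]-cc[0]),-(q[1]-cc[1])))%60),1) for q in v])
    w=rect(c,75,70,5); g=cv2.medianBlur(cv2.cvtColor(w,cv2.COLOR_BGR2GRAY),3)
    ci=cv2.HoughCircles(g,cv2.HOUGH_GRADIENT,1,100,param1=80,param2=14,minRadius=14,maxRadius=30)
    print("screws",[(round(70-v/5,1),round(70-u/5,1)) for u,v,r in ci[0]])
cv2.imwrite("pics/nut9.png",rect(c,30,30,8))
E
```

```text
t 44.5 at [572.5  80.1 234.2] [ 1.799e+02 -3.000e-01 -1.000e-01] op 0.604 F [ 0.3 -1.  -0.3] M [0.05 0.02 0.  ]
  rotvec deg [ 0.11 -0.35 -0.09] shift now-tool [-0.0035 -0.0039 -0.0058] shift final-tool [-0.0035 -0.0039 -0.0058]
cam [640.  80. 404.]
flat 20.3 AF/2 15.16 resid 0.058
vertex [50.6, 49.9, 38.6, 46.3, 50.3, 55.9, 7.1, 52.6]
screws [(np.float32(33.7), np.float32(-57.1)), (np.float32(56.5), np.float32(33.5)), (np.float32(-56.9), np.float32(-34.1)), (np.float32(0.1), np.float32(-0.9)), (np.float32(-33.1), np.float32(55.3))]
cam [640.  80. 404.]
flat 20.5 AF/2 15.19 resid 0.076
vertex [50.0, 48.1, 58.7, 46.7, 49.6, 48.7, 57.3, 45.7]
screws [(np.float32(-57.1), np.float32(-33.7)), (np.float32(55.7), np.float32(32.7)), (np.float32(0.5), np.float32(-0.5)), (np.float32(-33.9), np.float32(56.7)), (np.float32(34.1), np.float32(-57.1))]
```

View pics/nut9.png

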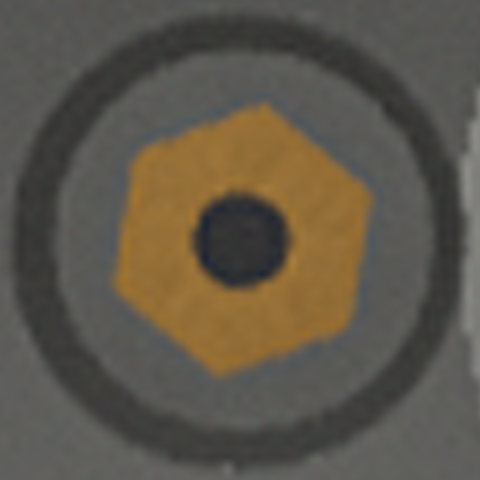

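With the camera straight overhead, the nut's flat is at 20.4° and the housing at −14.3°. That gives 2.54 rad, above 2.48, together with the hard stop felt at 1.1 N m. Going to the key.

Request:
servo_tool([
  [-0.035,0.035,0,0,0,0,45],
  [-0.035,0.035,0,0,0,0,45],
  [-0.035,0.035,0.01,0,0,0,45],
  [0,0,0.02,0,0,-7,45],
  [0,0,0.02,0,0,-7,45],
  [0,0,0.02,0,0,-7,45],
  [0,0,0.02,0,0,-7,45],
  [0,0,0,0,0,0,45],
])

```text
t: 45.28
eef_pos: [484.3, -16.7, 157.0]
tcp_rot: [3.121, -0.025, 0.503]
ft_force: [0.4, -1.7, 1.1]
opening: 0.456
```

```bash
python3 - <<'E'
from h import *
go(469,-26.4,100,29.2)
E
```

```text
t 45.3 at [484.3 -16.7 157. ] [178.8  -1.4  28.8] op 0.456 F [ 0.4 -1.7  1.1] M [-0.    0.03 -0.01]
  rotvec deg [ 1.18 -1.44 -0.37] shift now-tool [-0.0196 -0.      0.0566] shift final-tool [-0.0181  0.001   0.057 ]
```

Request:
servo_tool([
  [-0.018,0.001,0.01,1.2,-1.4,-0.4,45],
  [0,0,0.03,0,0,0,45],
  [0,0,0.02,0,0,0,45],
  [0,0,0,0,0,0,45],
])

```text
t: 45.62
eef_pos: [473.1, -28.3, 102.7]
tcp_rot: [3.135, -0.009, 0.494]
ft_force: [-0.5, 0.1, -0.3]
opening: 0.448
```

```bash
python3 - <<'E'
from h import *
go(469,-26.4,48,29.2)
E
```

```text
t 45.6 at [473.1 -28.3 102.7] [179.6  -0.5  28.3] op 0.448 F [-0.5  0.1 -0.3] M [-0.05  0.04  0.06]
  rotvec deg [ 0.38 -0.52 -0.92] shift now-tool [-0.0032 -0.004   0.0547] shift final-tool [-0.0027 -0.0037  0.0547]
```

Request:
servo_tool([
  [-0.003,-0.004,0.02,0.4,-0.5,-0.9,45],
  [0,0,0.02,0,0,0,45],
  [0,0,0.01,0,0,0,45],
  [0,0,0,0,0,0,45],
])

```text
t: 45.95
eef_pos: [473.7, -27.4, 58.8]
tcp_rot: [3.136, -0.008, 0.497]
ft_force: [0.3, -0.0, 0.6]
opening: 0.451
```

```bash
python3 - <<'E'
from h import *
go(469,-26.4,49,29.2)
E
```

```text
t 46.0 at [473.7 -27.4  58.8] [179.7  -0.5  28.5] op 0.451 F [ 0.3 -0.   0.6] M [0.   0.02 0.02]
  rotvec deg [ 0.35 -0.46 -0.71] shift now-tool [-0.0038 -0.0032  0.0098] shift final-tool [-0.0036 -0.0032  0.0098]
```

Request:
servo_tool([
  [-0.004,-0.003,0.008,0.3,-0.5,-0.7,45],
  [0,0,0,0,0,0,45],
  [0,0,0,0,0,0,0],
  [0,0,0,0,0,0,0],
  [0,0,0,0,0,0,0],
  [0,0,0,0,0,0,0],
  [0,0,0,0,0,0,0],
  [0,0,0,0,0,0,0],
])

```text
t: 46.62
eef_pos: [470.2, -25.4, 55.7]
tcp_rot: [3.14, -0.003, 0.506]
ft_force: [2.1, 4.0, -6.1]
opening: 0.146
```

Request:
servo_tool([
  [0,0,0,0,0,0,0],
  [0,0,0,0,0,0,0],
  [0,0,0,0,0,0,0],
])

```text
t: 46.87
eef_pos: [470.2, -25.3, 55.7]
tcp_rot: [3.14, -0.003, 0.506]
ft_force: [-0.1, 1.4, -1.3]
opening: 0.144
```

```bash
python3 - <<'E'
from h import *
go(469,-26.4,49,29.2)
E
```

```text
t 46.9 at [470.2 -25.3  55.7] [179.9  -0.2  29. ] op 0.144 F [-0.1  1.4 -1.3] M [ 0.04 -0.03 -0.  ]
  rotvec deg [ 0.11 -0.16 -0.19] shift now-tool [-0.0016  0.0004  0.0067] shift final-tool [-0.0016  0.0004  0.0067]
```

Gripping the bar well (opening 0.144 ≈ 14 mm). Twisting clockwise.

Request:
servo_tool([
  [0,0,0,0,0,5,0],
  [0,0,0,0,0,6,0],
  [0,0,0,0,0,6,0],
  [0,0,0,0,0,6,0],
  [0,0,0,0,0,6,0],
  [0,0,0,0,0,6,0],
  [0,0,0,0,0,6,0],
  [0,0,0,0,0,6,0],
])

```text
t: 47.53
eef_pos: [470.3, -26.7, 55.7]
tcp_rot: [3.141, -0.003, -0.347]
ft_force: [-0.7, -0.9, -0.6]
opening: 0.143
```

```bash
python3 - <<'E'
from h import *
go(470,-26,55.7,-39)
E
```

```text
t 47.5 at [470.3 -26.7  55.7] [180.   -0.2 -19.9] op 0.143 F [-0.7 -0.9 -0.6] M [-0.24  0.17  0.18]
  rotvec deg [ 0.   -0.18 19.12] shift now-tool [-0.0005 -0.0006  0.    ] shift final-tool [-0.0006 -0.0004  0.    ]
```

Request:
servo_tool([
  [0,0,0,0,0,5,0],
  [0,0,0,0,0,5,0],
  [0,0,0,0,0,5,0],
  [0,0,0,0,0,4,0],
  [0,0,0,0,0,2,0],
  [0,0,0,0,0,1,0],
  [0,0,0,0,0,0,0],
])

```text
t: 48.12
eef_pos: [469.7, -27.1, 55.7]
tcp_rot: [3.14, -0.002, -0.752]
ft_force: [1.0, 2.2, -1.6]
opening: 0.155
```

```bash
python3 - <<'E'
from h import *
go(470,-26,55.7,29)
E
```

```text
t 48.1 at [469.7 -27.1  55.7] [ 1.799e+02 -1.000e-01 -4.310e+01] op 0.155 F [ 1.   2.2 -1.6] M [0.47 0.09 0.72]
  rotvec deg [ 1.400e-01 -6.000e-02 -7.211e+01] shift now-tool [-0.0006 -0.001   0.    ] shift final-tool [ 0.0008 -0.0009  0.    ]
```

The stop is reached (72° turned, 0.72 N m). I'll bring the key back still held, then release and rise.

Request:
servo_tool([
  [0,0,0,0,0,-5,0],
  [0,0,0,0,0,-6,0],
  [0,0,0,0,0,-6,0],
  [0,0,0,0,0,-6,0],
  [0,0,0,0,0,-6,0],
  [0,0,0,0,0,-6,0],
  [0,0,0,0,0,-6,0],
  [0,0,0,0,0,-6,0],
])

```text
t: 48.78
eef_pos: [470.1, -26.0, 55.7]
tcp_rot: [3.141, -0.001, 0.108]
ft_force: [0.1, 2.5, -1.5]
opening: 0.148
```

Request:
servo_tool([
  [0,0,0,0,0,-6,0],
  [0,0,0,0,0,-6,0],
  [0,0,0,0,0,-6,0],
  [0,0,0,0,0,-3,0],
  [0,0,0,0,0,0,0],
])

```text
t: 49.2
eef_pos: [469.9, -25.4, 55.7]
tcp_rot: [-3.141, -0.002, 0.502]
ft_force: [0.6, 0.7, -1.4]
opening: 0.143
```

```bash
python3 - <<'E'
from h import *
go(470,-26,55.7,29)
E
```

```text
t 49.2 at [469.9 -25.4  55.7] [-1.80e+02 -1.00e-01  2.88e+01] op 0.143 F [ 0.6  0.7 -1.4] M [-0.07 -0.03 -0.  ]
  rotvec deg [-0.04 -0.09 -0.22] shift now-tool [-0.0002  0.0005  0.    ] shift final-tool [-0.0002  0.0005  0.    ]
```

Request:
servo_tool([
  [0,0,0,0,0,0,50],
  [0,0,0,0,0,0,50],
  [0,0,0,0,0,0,50],
  [0,0,0,0,0,0,50],
  [0,0,-0.03,0,0,0,50],
  [0,0,-0.04,0,0,0,50],
  [0,0,-0.04,0,0,0,50],
  [0,0,-0.04,0,0,0,50],
])

```text
t: 49.87
eef_pos: [466.8, -25.7, 204.2]
tcp_rot: [-3.131, 0.01, 0.492]
ft_force: [0.9, 0.6, -0.2]
opening: 0.498
```

Request:
servo_tool([
  [-0.03,0,-0.03,0,0,0,50],
  [0,0,0,0,0,0,50],
  [0,0,0,0,0,0,50],
  [0,0,0,0,0,0,50],
])

```text
t: 50.2
eef_pos: [443.6, -40.2, 242.6]
tcp_rot: [-3.141, -0.001, 0.49]
ft_force: [-0.7, -0.0, 0.2]
opening: 0.501
```

```bash
python3 - <<'E'
from h import *
import pickle
go(470,-26,200,29)
s=cam("side"); w=cam("wrist")
for p in pins(s): print(*[round(float(x),1) for x in p[:5]])
cv2.imwrite("pics/end.png",np.hstack([cv2.resize(s["img"],(400,300)),cv2.resize(w["img"],(400,300))]))
E
```

```text
t 50.2 at [443.6 -40.2 242.6] [-180.    -0.    28.1] op 0.501 F [-0.7 -0.   0.2] M [0.05 0.   0.01]
  rotvec deg [-0.04 -0.05 -0.94] shift now-tool [ 0.0299 -0.0001  0.0426] shift final-tool [0.0299 0.0003 0.0426]
416.2 -256.6 32.0 92.3 179.9
524.3 -244.3 31.7 94.4 179.7
426.2 -344.3 34.3 92.2 179.7
532.7 -336.6 33.0 91.6 0.3
```

View pics/end.png

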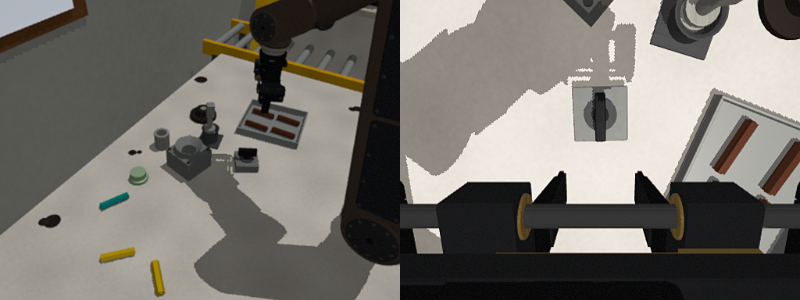

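All four pins lie in the tray, the extension stands upright in its holster, and the key is back in line with its box. Nothing touches the gripper, so I'm handing in.

```bash
python3 -c "
from cell import env
print(env.job_done(), env.state()['t'])"
```

```text
the job is handed in; nothing more can be done
the job is handed in; nothing more can be done
```

I did every part of the task and handed it in at about 50 s; no verdict was reported. I put the four rusty pins in the tray, tightened the nut and stood the extension back in its holster. Then I twisted the key 72° to its stop (0.72 N m), turned it back to rest and let go.

**Last checks:**
- **Pins:** all four are in the tray.
- **Extension:** it stands upright in its holster.
- **Key:** it is back in line with its box.
- **Bystanders and gripper:** I saw no displacement of the end cap, flange or sleeve. The gripper is clear of everything.

**Nut reading that disagreed:** while turning, the moment rose from 0.28 to 1.1 N m, so I took the nut to be on its 2.6 rad stop. An overhead picture afterwards put it at about 2.54 rad, probably dragged back a little when I backed off and lifted out. That is still above the required 2.48, and I estimate the reading is good to about 0.01–0.02 rad. I did not tighten it again.

**Failed grasp:** the first pin grasp lifted before the jaws had closed. I repeated it, and nothing was moved by the miss.

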